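# Prove the ratchet and load the case-foot dial

## Robot

A 6-joint arm with a two-finger parallel gripper is mounted at the origin on the work surface. World frame = base frame: x ahead of the robot, y to its left, z up, the work surface at z = 0. Lengths are in m, angles in rad, forces in N, time in s.
With the tool pointing down it reaches from about 0.375 to 0.925 m from the base axis. Payload 5.7 kg.
Tool frame: the origin (TCP) lies midway between the tips of the shut fingers; the grasp point (between the pads) lies behind it (robot.tcp_to_grasp is the z of the grasp point in the tool frame, in m); z points along the fingers, y is the line along which they close (so a half turn about z gives the same grasp; the last joint's range is limited). The gripper opens to 85 mm and grips with 20 to 120 N. Pads are 22 mm wide; open, the fingers measure 114 mm over their backs; the gripper's body (76 mm by 85 mm) begins 54 mm behind the grasp point. The pads swing forward as they close: fully open they stand 13 mm farther back than shut.
Start: joints at [-1.389, 0.359, 1.51, -0, 1.272, -0.115], TCP at [0.175, -0.574, 0.21] pointing down, gripper open.
Joint ranges: [-2.97, 2.97], [-1.01, 2.36], [0.21, 2.38], [-0.96, 4.11], [0.2, 2.71], [-2.98, 2.98]. Speed limits (rad/s): [2.39, 2.39, 3.14, 3.14, 3.14, 3.14].

## Interface

Orientations are given as a unit quaternion [w, x, y, z].
In Python, from station import robot gives the robot as it stands.
- The arm moves only by the tool servo_tool, never from a script. Its argument "targets" is a list of rows, each a list of 7 numbers: the turn, a rotation vector about the tool's x, y, z in degrees, then the shift along the tool's x, y, z in m, then the finger opening in m, from 0 to 0.0854. In form: [[rx, ry, rz, x, y, z, fingers], ...]. A call has 1 to 8 rows; each row shifts and turns the commanded pose from where the row before left it, along the tool's axes as they then stand; what a row does not reach is not made up. A row lasts 1/10 s, in which the tool goes at most 50 mm and 8.59 degrees, less where a joint would pass 70% of its speed; a pose out of reach is approached as far as the arm can. A call is refused whole if a number of a shift passes 0.05 or a number of a turn 8.59, either way. A call with a gripper value outside its range is refused whole. The fingers move at their own pace and stop on an object; the grip force is fixed at half the most. Time passes only in rows, so rows that do not move let the fingers close. It gives the time, the measured TCP pose, the force, the opening and the grip force at its end, in the units of the state.
- robot.sense(): the state, without advancing time (a new reading comes with each control period).
- robot.snapshot(name): name is "side" or "top" or "wrist"; returns the picture (420x560x3 uint8, red, green, blue); there is no depth.
- robot.get_calibration(name): a dict with "fx", "fy", "cx", "cy" (pixels), "pose" (4x4, takes a point from camera to world coordinates). Camera axes: x right, y up, looking along -z (the intrinsics and any distortion apply to the point x, -y, -z); pixel columns grow to the right and rows downward; lengths in m; the calibration is good to about 2 mm. The wrist camera is an equidistant fisheye: a pixel r from the principal point sees the ray r / f radians off the axis. A picture is of the moment at which its call begins: read the wrist's pose just before it. get_calibration takes no time and is no camera call; for the wrist camera it gives the pose at the moment of the call.
- robot.job_done(): hands the job in; it is judged then, once.
Trained networks look in the newest picture that a camera, given by its name, has taken for a name from the list of things; names that differ only in an ending like _2 or _b are one class to them, and where a whole thing is asked for, a point or a joint stands for the part that bears it (a point fixed in the world has none). Each returns a list of dicts, best first, with "score" (0 to 1); they miss things now and then, are a little off and sometimes report something else, mostly with a low value. They report only what shows in the picture. A call takes as long as a camera call. They do not tell look-alikes from the thing itself.
- robot.recognise(camera, label): "location" ([x, y, z] in m, in world coordinates, good to about 4 mm: the middle of the surface that is visible of it).
The state is a dict: "time_s": time; "joint_pos": joint angles; "joint_vel": joint speeds; "joint_torque": joint torques, N m; "tcp_pos": TCP position; "tool_rot": TCP orientation; "wrist_force": force on the tool from outside, world axes, zero at the start; "wrist_torque": the same for the moment, N m; "width": opening from 0.0 (shut) to 1.0 (fully open); "grasp_force": force on a finger pad.
Only numpy, scipy, OpenCV 4.12 (cv2) and the standard library are available. Lean on these libraries where they do the work, as an engineer would, in place of code of your own. Each camera call takes 0.05 s, during which the arm holds its last target. There are 200 camera calls.

## Task

Test the ratchet lever of the indexing dial first: swing it fully back the loose way to its stop, then fully round the gripping way to its other stop so that it carries the dial with it. Then load every white case foot from the blue mat upright, rubber side down and fully home, one per pocket, through the window in the yellow guard, bringing up an empty pocket with a full back-and-forth swing of the lever each time. After the last foot give one more full swing so that an empty pocket stands in the window, swing the lever back to its loose-way stop, let go, and leave everything else on the bench where it is.

Things in the scene. Friction and masses are not known exactly. Their poses are not given: they have to be found in the camera images.
- indexer: Indexing unit, fixed: round dark steel base 260 mm across, 12 mm thick; origin at the centre of its underside, on the vertical axis of dial and lever. Its -x side, with a green plate, is the loading side. A centre post 20 mm across carries the yellow wire guard: 6 mm wires, top 77 mm above the bench (cap 80), five 80 mm spokes at 0, +-60, +-120 degrees from +x, and an arc of 80 mm radius from -125 to +125.
- window (a point): Centre of the open loading window of the guard, 75 mm from the axis towards the indexer's -x, at the height of the pocket floors (36 mm above the bench). A foot can be put only into the pocket that stands here; the guard wires block the other five.
- pocket0 (a point): Centre of the floor of pocket 0 of the dark grey dial: 210 mm across (teeth 230), top 46 mm above the bench, six square pockets 46 x 46 mm, 10 mm deep, floor (black rubber) 36 mm above the bench, centres 75 mm from the axis, 60 degrees apart. z up.
- pocket1 (a point): Centre of the floor of pocket 1 of the dark grey dial: 210 mm across (teeth 230), top 46 mm above the bench, six square pockets 46 x 46 mm, 10 mm deep, floor (black rubber) 36 mm above the bench, centres 75 mm from the axis, 60 degrees apart. z up.
- pocket2 (a point): Centre of the floor of pocket 2 of the dark grey dial: 210 mm across (teeth 230), top 46 mm above the bench, six square pockets 46 x 46 mm, 10 mm deep, floor (black rubber) 36 mm above the bench, centres 75 mm from the axis, 60 degrees apart. z up.
- pocket3 (a point): Centre of the floor of pocket 3 of the dark grey dial: 210 mm across (teeth 230), top 46 mm above the bench, six square pockets 46 x 46 mm, 10 mm deep, floor (black rubber) 36 mm above the bench, centres 75 mm from the axis, 60 degrees apart. z up.
- pocket4 (a point): Centre of the floor of pocket 4 of the dark grey dial: 210 mm across (teeth 230), top 46 mm above the bench, six square pockets 46 x 46 mm, 10 mm deep, floor (black rubber) 36 mm above the bench, centres 75 mm from the axis, 60 degrees apart. z up.
- pocket5 (a point): Centre of the floor of pocket 5 of the dark grey dial: 210 mm across (teeth 230), top 46 mm above the bench, six square pockets 46 x 46 mm, 10 mm deep, floor (black rubber) 36 mm above the bench, centres 75 mm from the axis, 60 degrees apart. z up.
- dial (a joint): Angle of the dial about the vertical axis (rad, grows counter-clockwise from above, no limits). At any multiple of 1.047 a pocket stands centred in the window; at the start it stands in between. A friction brake (0.4 N m) keeps it where it is left. Six saw teeth on its rim are caught by the lever's spring pawl.
- lever (a joint): Lever angle (rad), 0 to 1.25, hard stops at both ends, stays where left; starts in between. Growing (counter-clockwise from above, knob towards the robot) grips: a pawl carries the dial; at the 1.25 stop a pocket is centred in the window. Falling to 0 (clockwise) is loose: the dial stays. From 1.25 to 0 and back to 1.25 moves the dial on by one pocket (60 degrees). Pulling takes about 3 N at the knob.
- knob (a point): Top centre of the lever's red upright knob, 105 mm above the bench; the knob is a vertical cylinder 22 mm across and 55 mm long (bottom 50 mm above the bench), 155 mm from the axis. Seen from the axis it stands at 50 degrees + lever angle, counter-clockwise from the indexer's +x.
- mat: Blue kit mat, fixed, 220 x 320 x 4 mm, origin at the centre of its underside.
- foot1: White round case foot with a black rubber underside, 36 mm across, 30 mm tall, 45 g, standing on the mat; origin at the centre of its underside, z up. Between three and five of the feet are present.
- foot2: White round case foot with a black rubber underside, 36 mm across, 30 mm tall, 45 g, standing on the mat; origin at the centre of its underside, z up. Between three and five of the feet are present.
- foot3: White round case foot with a black rubber underside, 36 mm across, 30 mm tall, 45 g, standing on the mat; origin at the centre of its underside, z up. Between three and five of the feet are present.
- foot4: White round case foot with a black rubber underside, 36 mm across, 30 mm tall, 45 g, standing on the mat; origin at the centre of its underside, z up. Between three and five of the feet are present.
- foot5: White round case foot with a black rubber underside, 36 mm across, 30 mm tall, 45 g, standing on the mat; origin at the centre of its underside, z up. Between three and five of the feet are present.
- fan: White 120 x 120 x 24 mm case fan lying flat (bystander, leave alone).
- screw_jar: Jar with red cap, 56 mm across, 70 mm tall (bystander, leave alone).
- screwdriver: Screwdriver lying flat (bystander, leave alone).
- carton: Cardboard carton 120 x 160 x 70 mm (bystander, leave alone).
- bracket: Steel L bracket 100 x 40 x 33 mm (bystander, leave alone).
- wrench: Wrench lying flat (bystander, leave alone).
- brass_nut: Brass thumb nut, 28 mm across, 20 mm tall, lying among the feet on the mat; not to be loaded (bystander, leave alone).
There are look-alikes about, which are no part of the job. What is shaped like the foot4 but red is not meant. What is shaped like the foot1 but red is not meant.

How it is judged:
By the outcome, as a careful person would: the job done as asked, in the order asked, and still so for the second after the job is handed in, with the robot touching nothing.
Of foot1, foot2, foot3, foot4, foot5 only 3 to 5 are there at a start; the rules pass over those that are not, and their reading is None.
At some moment in a run one of foot1, foot2, foot3, foot4, foot5 may be knocked a few centimetres aside while the robot is not near it.
It also fails if it takes over 210 s, if anything falls off the work surface, if the arm or the gripper's body presses on something with over 40 N, if the wrist force passes 120 N, or if a joint passes its speed limit or range.

## Working session

There is one attempt and no reset: what is moved stays moved. The work goes in short steps, Python scripts to look and compute and a tool call to move; the robot and the scene stay as the last step left them, time stands still between calls to the robot, and variables do not carry over. Pictures are saved under pics/ and viewed, at most 14 in all, crops included, and the job is handed in when it is done.

Besides the shell and the picture viewer there is one more tool, called after "Request:" as a command line: name --pt "numbers of a row" for each row, then --argument value for the rest. servo_tool: Moves the arm, as the interface text tells. Its arguments: {"type":"object","properties":{"targets":{"type":"array","items":{"type":"array","items":{"type":"number"}}}},"required":["targets"]}

```bash
ls; mkdir -p pics; python3 - <<'E'
from station import robot
import cv2,numpy as np
s=robot.sense();print({k:np.round(v,3).tolist() for k,v in s.items()},robot.tcp_to_grasp)
for c in("top","side"):
    im=robot.snapshot(c);cv2.imwrite(f"pics/{c}0.png",im[:,:,::-1])
    for l in("indexer","mat","knob","foot1","brass_nut","pocket0","carton","screw_jar"):
        print(c,l,[(np.round(d["location"],3).tolist(),round(d["score"],2)) for d in robot.recognise(c,l)][:7])
E
```

```text
pics
{'time_s': 0.0, 'joint_pos': [-1.389, 0.359, 1.511, -0.0, 1.273, -0.115], 'joint_vel': [-0.002, 0.001, 0.0, -0.0, -0.001, -0.001], 'joint_torque': [-0.003, -52.763, -27.862, -0.0, 0.013, -0.0], 'tcp_pos': [0.175, -0.573, 0.209], 'tool_rot': [-0.001, 0.989, 0.148, -0.0], 'wrist_force': [0.013, -0.669, -0.861], 'wrist_torque': [-0.013, 0.003, 0.028], 'grasp_force': 0.0, 'width': 1.004} -0.0187
top indexer [([0.561, -0.132, 0.034], 0.7), ([0.497, 0.14, 0.038], 0.57)]
top mat [([0.506, -0.236, 0.003], 0.71), ([0.748, 0.169, 0.001], 0.16)]
top knob [([0.504, 0.281, 0.032], 0.67)]
top foot1 [([0.559, -0.222, 0.03], 0.68), ([0.316, -0.24, 0.027], 0.61), ([0.34, -0.323, 0.029], 0.54), ([0.449, -0.131, 0.03], 0.5), ([0.339, -0.386, 0.034], 0.45), ([0.44, -0.324, 0.034], 0.42), ([0.501, 0.141, 0.035], 0.26)]
top brass_nut [([0.462, -0.231, 0.03], 0.56), ([0.44, -0.326, 0.034], 0.33)]
top pocket0 [([0.499, 0.136, 0.045], 0.67)]
top carton [([0.645, 0.401, 0.069], 0.61)]
top screw_jar [([0.709, -0.349, 0.068], 0.8), ([0.508, -0.236, 0.004], 0.34)]
side indexer [([0.503, 0.107, 0.036], 0.82), ([0.496, 0.12, 0.04], 0.43), ([0.556, -0.234, 0.034], 0.21)]
side mat [([0.506, -0.263, 0.002], 0.67)]
side knob [([0.5, 0.292, 0.077], 0.43)]
side foot1 [([0.45, -0.138, 0.034], 0.76), ([0.337, -0.332, 0.03], 0.69), ([0.462, -0.239, 0.035], 0.68), ([0.441, -0.335, 0.038], 0.61), ([0.559, -0.234, 0.031], 0.6), ([0.31, -0.253, 0.03], 0.52), ([0.558, -0.145, 0.033], 0.51)]
side brass_nut []
side pocket0 [([0.497, 0.119, 0.041], 0.59)]
side carton [([0.652, 0.358, 0.067], 0.77), ([0.444, -0.333, 0.034], 0.64)]
side screw_jar [([0.712, -0.372, 0.056], 0.65), ([0.496, 0.12, 0.043], 0.38), ([0.508, -0.263, 0.001], 0.38), ([0.558, -0.233, 0.034], 0.18)]
```

View pics/top0.png

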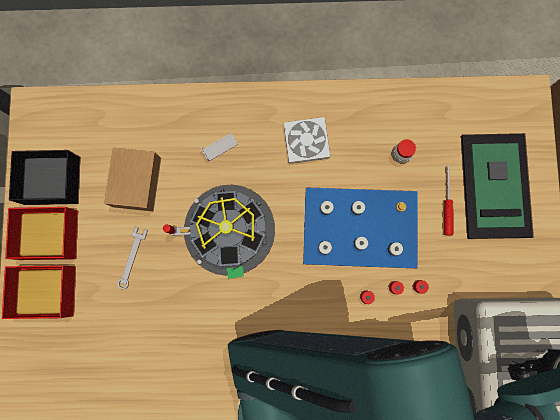

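View pics/side0.png

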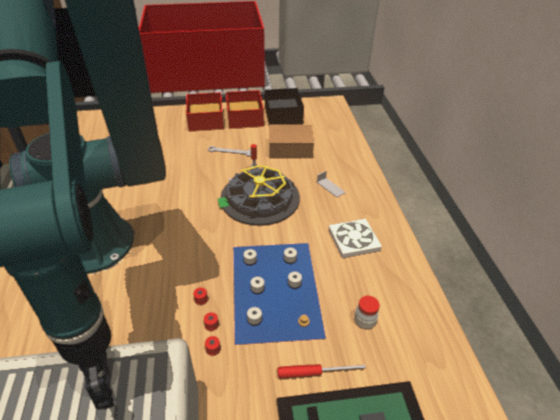

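The top picture shows five white feet at (327,207), (358,207), (325,247), (361,243) and (396,249). The brass nut is at (401,207), and three red look-alikes at (368,297), (396,288) and (421,287) lie off the mat, so they aren't meant. The knob is at (168,229), the dial around (227,228) and the green plate at (235,271). Next I fit the guard pose and locate the feet.

```bash
cat >h.py <<'E'
from station import robot
import cv2,numpy as np
from scipy.optimize import least_squares
def proj(c,P):
    T=np.array(c["pose"]);p=(np.asarray(P)-T[:3,3])@T[:3,:3]
    return np.c_[c["cx"]+c["fx"]*p[:,0]/-p[:,2], c["cy"]+c["fy"]*p[:,1]/p[:,2]]
def ray(c,uv,z):
    T=np.array(c["pose"]);d=T[:3,:3]@np.array([(uv[0]-c["cx"])/c["fx"],-(uv[1]-c["cy"])/c["fy"],-1])
    return T[:3,3]+d*(z-T[2,3])/d[2]
def hsv(im): return cv2.cvtColor(im,cv2.COLOR_RGB2HSV)
def blobs(m,amin=15):
    n,_,st,ce=cv2.connectedComponentsWithStats(m.astype(np.uint8))
    return [(st[i,4],ce[i]) for i in range(1,n) if st[i,4]>=amin]
def feet(cam="top"):
    im=robot.snapshot(cam);c=robot.get_calibration(cam);h=hsv(im)
    m=(h[...,1]<60)&(h[...,2]>150);out=[]
    # silhouette of an upright foot, rough centre at mid height
    for a,ce in blobs(m):
        p=ray(c,ce,.03)
        if .38<p[0]<.64 and -.42<p[1]<-.06: out.append((a,np.round(ce),np.round(p,4)))
    return im,out
def guard():
    t=np.radians(np.linspace(-125,125,126));pts=[np.c_[.08*np.cos(t),.08*np.sin(t),0*t+.074]]
    for a in np.radians([0,60,-60,120,-120]):
        r=np.linspace(.012,.08,30);pts.append(np.c_[r*np.cos(a),r*np.sin(a),0*r+.074])
    return np.vstack(pts)
E
python3 - <<'E'
from h import *
G=guard();D={};C={}
for cam in("top","side"):
    im=cv2.cvtColor(cv2.imread(f"pics/{cam}0.png"),cv2.COLOR_BGR2RGB);h=hsv(im);C[cam]=c=robot.get_calibration(cam)
    print(cam,{k:(np.round(v,3).tolist()) for k,v in c.items()})
    y=(abs(h[...,0].astype(int)-28)<6)&(h[...,1]>150)&(h[...,2]>120)
    q=proj(c,[[.5,.13,.07]])[0];yy,xx=np.mgrid[:420,:560];y&=np.hypot(xx-q[0],yy-q[1])<70
    D[cam]=(cv2.distanceTransform((~y).astype(np.uint8),cv2.DIST_L2,5),np.argwhere(y)[:,::-1])
    g=(abs(h[...,0].astype(int)-65)<12)&(h[...,1]>150)&(h[...,2]>80)
    for a,ce in blobs(g): print(cam,"green",a,ce.round(1),ray(c,ce,.012).round(3))
    r=((h[...,0]<6)|(h[...,0]>174))&(h[...,1]>150)&(h[...,2]>80)
    for a,ce in blobs(r): 
        p=ray(c,ce,.09)
        if 0<p[1]<.4: print(cam,"red",a,ce.round(1),p.round(3))
from scipy.spatial import cKDTree
def res(p,cams):
    R=np.array([[np.cos(p[2]),-np.sin(p[2]),0],[np.sin(p[2]),np.cos(p[2]),0],[0,0,1]]);o=[]
    for k in cams:
        q=proj(C[k],G@R.T+[p[0],p[1],0]);d,px=D[k]
        o.append(cv2.remap(d,q[:,:1].astype(np.float32),q[:,1:].astype(np.float32),1).ravel())
        o.append(np.clip(cKDTree(q).query(px)[0],0,6)*len(q)/len(px)*1.)
    return np.concatenate(o)
for cams in(("top",),("side",),("top","side")):
    b=min((least_squares(res,[.5,.13,a],args=(cams,),loss="soft_l1",diff_step=1e-3) for a in(-.1,.1,.25,.4)),key=lambda r:r.cost)
    print(cams,b.x.round(4),np.degrees(b.x[2]).round(1),b.cost.round(1))
for cam in("top","side"):
    im,o=feet(cam)
    for x in o: print(cam,*x)
E
```

```text
top {'fx': 505.424, 'fy': 505.424, 'cx': 282.388, 'cy': 214.534, 'pose': [[-0.016, 0.991, -0.133, 0.355], [-1.0, -0.019, -0.022, -0.045], [-0.025, 0.132, 0.991, 1.432], [0.0, 0.0, 0.0, 1.0]]}
top green 102 [234.4 272. ] [0.385 0.124 0.012]
top red 62 [167.9 228.4] [0.502 0.293 0.09 ]
side {'fx': 448.6, 'fy': 448.6, 'cx': 273.899, 'cy': 211.297, 'pose': [[0.991, 0.085, -0.1, 0.403], [-0.131, 0.665, -0.735, -0.971], [0.004, 0.742, 0.671, 0.954], [0.0, 0.0, 0.0, 1.0]]}
side red 46 [253.3 150.8] [0.503 0.287 0.09 ]
('top',) [0.5043 0.1396 0.1457] 8.3 194.6
('side',) [0.5057 0.1451 0.1511] 8.7 151.8
('top', 'side') [0.5049 0.1415 0.1496] 8.6 397.7
top 106 [327. 207.] [ 0.5623 -0.1381  0.03  ]
top 107 [358. 207.] [ 0.56   -0.2263  0.03  ]
top 109 [361. 243.] [ 0.4596 -0.231   0.03  ]
top 108 [325. 247.] [ 0.4493 -0.1303  0.03  ]
top 111 [396. 248.] [ 0.4425 -0.3261  0.03  ]
side 103 [290. 252.] [ 0.5634 -0.1309  0.03  ]
side 102 [250. 254.] [ 0.4506 -0.1231  0.03  ]
side 17 [233. 259.] [ 0.4037 -0.1376  0.03  ]
side 116 [295. 276.] [ 0.5614 -0.2191  0.03  ]
side 124 [257. 282.] [ 0.4608 -0.2243  0.03  ]
side 145 [254. 313.] [ 0.4436 -0.3199  0.03  ]
side 19 [234. 329.] [ 0.3918 -0.36    0.03  ]
```

Request:
servo_tool --pt "0 0 -8.5 0 0 -0.01 0.06" --pt "0 0 -8.5 0 0 -0.01 0.06" --pt "0 0 -8.5 0 0 -0.01 0.06" --pt "0 0 -8.5 0 0 -0.01 0.06" --pt "0 0 -8.5 0 0 -0.01 0.06" --pt "0 0 -8.5 0 0 -0.01 0.06" --pt "0 0 -8.5 0 0 -0.01 0.06" --pt "0 0 -8.5 0 0 -0.01 0.06"

```text
time_s: 1.8
tcp_pos: [0.1755, -0.5737, 0.2905]
tool_rot: [-0.0, 0.735, 0.678, 0.0]
wrist_force: [-0.1, -0.1, 0.4]
width: 0.705
grasp_force: 0.0
```

Request:
servo_tool --pt "0 0 -4.6 0 0 0 0.06" --pt "0 0 0 0.045 0.045 0 0.06" --pt "0 0 0 0.045 0.045 0 0.06" --pt "0 0 0 0.045 0.045 0 0.06" --pt "0 0 0 0.045 0.045 0 0.06" --pt "0 0 0 0.045 0.045 0 0.06" --pt "0 0 0 0.045 0.045 0 0.06" --pt "0 0 0 0.045 0.045 0 0.06"

```text
time_s: 2.6
tcp_pos: [0.4258, -0.3264, 0.2903]
tool_rot: [0.0, 0.71, 0.705, 0.0]
wrist_force: [0.7, -0.9, 0.3]
width: 0.704
grasp_force: 0.0
```

Request:
servo_tool --pt "0 0 0 0.045 0 0 0.06" --pt "0 0 0 0.045 0 0 0.06" --pt "0 0 0 0 0 0 0.06"

```text
time_s: 2.9
tcp_pos: [0.4246, -0.2326, 0.29]
tool_rot: [-0.001, 0.708, 0.706, 0.001]
wrist_force: [-0.1, -0.5, 1.3]
width: 0.699
grasp_force: 0.0
```

```bash
python3 - <<'E'
from h import *
s=robot.sense();print(np.round(s["tcp_pos"],4),np.round(s["tool_rot"],3))
c=robot.get_calibration("wrist");print({k:np.round(v,3).tolist() for k,v in c.items()})
im=robot.snapshot("wrist");cv2.imwrite("pics/w0.png",im[:,:,::-1])
E
```

```text
[ 0.4246 -0.2326  0.29  ] [-0.001  0.708  0.706  0.001]
{'fx': 325.192, 'fy': 325.192, 'cx': 277.024, 'cy': 210.705, 'pose': [[1.0, 0.003, 0.001, 0.425], [-0.003, 0.965, 0.261, -0.167], [-0.0, -0.261, 0.965, 0.454], [0.0, 0.0, 0.0, 1.0]]}
```

View pics/w0.png

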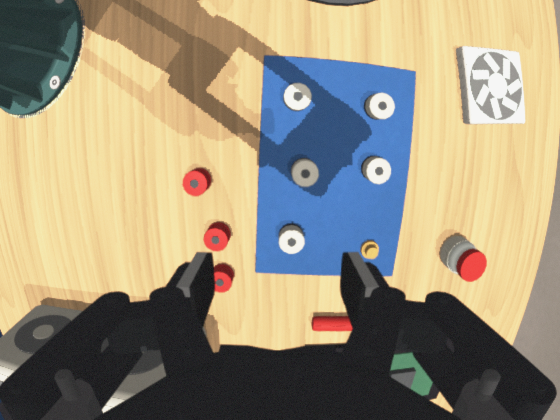

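The wrist view shows five white feet at (297,97), (381,105), (305,173), (377,171) and (291,240). The nut is at (370,250) and the reds are off the mat at left. Next I go over the indexer and refine its pose from there.

```bash
cat >>h.py <<'E'
def fproj(c,P):
    T=np.array(c["pose"]);p=(np.asarray(P)-T[:3,3])@T[:3,:3];x,y,z=p[:,0],-p[:,1],-p[:,2]
    r=np.hypot(x,y)+1e-12;t=np.arctan2(r,z);return np.c_[c["cx"]+c["fx"]*t*x/r,c["cy"]+c["fy"]*t*y/r]
def P_(cam): return fproj if cam=="wrist" else proj
a_=np.linspace(0,2*np.pi,40);RING=np.c_[.018*np.cos(a_),.018*np.sin(a_)]
CYL=np.vstack([np.c_[RING,0*a_+.004],np.c_[RING,0*a_+.034]])
def hullc(cam,c,xy):
    q=P_(cam)(c,CYL+[xy[0],xy[1],0]).astype(np.float32);h=cv2.convexHull(q);m=cv2.moments(h)
    return np.array([m["m10"]/m["m00"],m["m01"]/m["m00"]]),m["m00"]
def findfeet(cam,save=None):
    """white blobs on the mat, matched by cylinder silhouette; returns [(x,y),area ratio]"""
    c=robot.get_calibration(cam);im=robot.snapshot(cam)
    if save: cv2.imwrite(save,im[:,:,::-1])
    h=hsv(im);m=((h[...,1]<70)&(h[...,2]>85)).astype(np.uint8)
    m=cv2.morphologyEx(m,cv2.MORPH_CLOSE,np.ones((5,5) if cam=="wrist" else (3,3)));out=[]
    for a,ce in blobs(m,40):
        r=least_squares(lambda p:hullc(cam,c,p)[0]-ce,[.5,-.23],diff_step=1e-4)
        k=a/hullc(cam,c,r.x)[1]
        if .36<r.x[0]<.66 and -.44<r.x[1]<-.04 and .5<k<1.4: out.append((r.x.round(4).tolist(),round(k,2)))
    return out
E
python3 - <<'E'
from h import *
for cam in("wrist","top","side"):
    print(cam,findfeet(cam))
E
```

```text
wrist [([0.4509, -0.1289], np.float64(0.99)), ([0.5639, -0.137], np.float64(0.93)), ([0.5623, -0.2254], np.float64(0.93)), ([0.4612, -0.2302], np.float64(0.91)), ([0.444, -0.3258], np.float64(0.92)), ([0.5561, -0.3828], np.float64(0.84))]
top [([0.5628, -0.1384], np.float64(0.92)), ([0.5608, -0.2262], np.float64(0.91)), ([0.4616, -0.2285], np.float64(0.65)), ([0.4498, -0.1304], np.float64(0.96))]
side [([0.4495, -0.1165], np.float64(1.1)), ([0.5613, -0.2182], np.float64(0.95)), ([0.4612, -0.2224], np.float64(0.94)), ([0.4432, -0.3187], np.float64(0.93))]
```

Request:
servo_tool --pt "0 0 0 0.045 0.01 0 0.06" --pt "0 0 0 0.045 0.01 0 0.06" --pt "0 0 0 0.045 0.01 0 0.06" --pt "0 0 0 0.045 0.01 0 0.06" --pt "0 0 0 0.045 0.01 0 0.06" --pt "0 0 0 0 0 0 0.06" --pt "0 0 0 0 0 0 0.06"

```text
time_s: 3.8
tcp_pos: [0.4775, -0.0138, 0.29]
tool_rot: [0.0, 0.709, 0.705, -0.0]
wrist_force: [-0.0, -0.1, -0.4]
width: 0.698
grasp_force: 0.0
```

```bash
python3 - <<'E'
from h import *
s=robot.sense();print(np.round(s["tcp_pos"],4),np.round(s["tool_rot"],3))
c=robot.get_calibration("wrist")
im=robot.snapshot("wrist");cv2.imwrite("pics/w1.png",im[:,:,::-1])
np.save("c1.npy",c,allow_pickle=True)
E
```

```text
[ 0.4775 -0.0138  0.29  ] [ 0.     0.709  0.705 -0.   ]
```

View pics/w1.png

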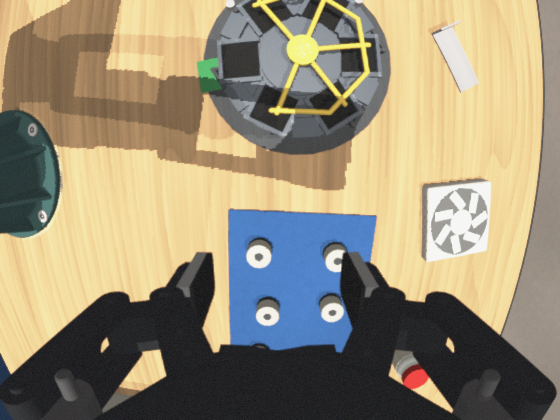

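The wrist view shows the guard with its cap at (302,50), the open window on the green-plate side around (240,60), and a pocket nearly in it. Next I fit the guard in this view.

```bash
python3 - <<'E'
from h import *
from scipy.spatial import cKDTree
G=guard();c=np.load("c1.npy",allow_pickle=True).item();im=cv2.imread("pics/w1.png")[:,:,::-1].copy();h=hsv(im)
y=(abs(h[...,0].astype(int)-28)<6)&(h[...,1]>150)&(h[...,2]>100);y[160:]=0
d=cv2.distanceTransform((~y).astype(np.uint8),cv2.DIST_L2,5);px=np.argwhere(y)[:,::-1]
def res(p):
    R=np.array([[np.cos(p[2]),-np.sin(p[2]),0],[np.sin(p[2]),np.cos(p[2]),0],[0,0,1]])
    q=fproj(c,G@R.T+[p[0],p[1],0]);k=q[:,1]>0;v=cv2.remap(d,q[:,:1].astype(np.float32),np.clip(q[:,1:],0,419).astype(np.float32),1).ravel()
    return np.r_[v*k,np.clip(cKDTree(q).query(px)[0],0,8)*len(q)/len(px)]
b=min((least_squares(res,[.505,.14,a],loss="soft_l1",diff_step=1e-3) for a in(0,.1,.2,.3)),key=lambda r:r.cost)
print(b.x.round(4),np.degrees(b.x[2]).round(2),b.cost)
u=(h[...,0]>22)&(h[...,0]<34)&(h[...,1]>150)&(h[...,2]>100)
yy,xx=np.mgrid[:420,:560];disk=u&(np.hypot(xx-302,yy-50)<16);print("cap px",np.argwhere(disk).mean(0)[::-1],fproj(c,[[b.x[0],b.x[1],.08]]))
E
```

```text
[0.5045 0.1411 0.1506] 8.63 1193.2389182120107
cap px [300.25  63.75] [[299.78453588  48.20511081]]
```

Request:
servo_tool --pt "0 0 0 0.045 0.004 0 0.05" --pt "0 0 0 0.045 0.004 0 0.05" --pt "0 0 0 0.045 0.004 0.01 0.05" --pt "0 0 0 0.045 0.004 0.01 0.05" --pt "0 0 0 0.045 0.004 0.01 0.05" --pt "0 0 0 0.045 0.004 0.02 0.05" --pt "0 0 0 0.045 0.002 0.02 0.05" --pt "0 0 0 0 0 0.02 0.05"

```text
time_s: 4.65
tcp_pos: [0.5071, 0.3045, 0.1993]
tool_rot: [-0.0, 0.709, 0.705, 0.002]
wrist_force: [-0.7, -1.1, 0.3]
width: 0.583
grasp_force: 0.0
```

Request:
servo_tool --pt "0 0 0 0 0 0.02 0.05" --pt "0 0 0 0 0 0 0.05"

```text
time_s: 4.85
tcp_pos: [0.5042, 0.2987, 0.1771]
tool_rot: [-0.001, 0.71, 0.704, -0.003]
wrist_force: [0.0, -1.2, 0.6]
width: 0.586
grasp_force: 0.0
```

```bash
python3 - <<'E'
from h import *
s=robot.sense();print(np.round(s["tcp_pos"],4),np.round(s["tool_rot"],3))
c=robot.get_calibration("wrist")
im=robot.snapshot("wrist");cv2.imwrite("pics/w2.png",im[:,:,::-1])
for t in(80,85,90,93):
  a=np.radians(t);print(t,fproj(c,[[.5045+.155*np.cos(a),.1411+.155*np.sin(a),.105]]).round(0))
h=hsv(im);r=((h[...,0]<6)|(h[...,0]>174))&(h[...,1]>150)&(h[...,2]>60)
for a,ce in blobs(r): print(a,ce.round(1))
E
```

```text
[0.5042 0.2987 0.1771] [-0.001  0.71   0.704 -0.003]
80 [[313. 219.]]
85 [[296. 217.]]
90 [[278. 216.]]
93 [[267. 217.]]
817 [276.6 210.2]
```

View pics/w2.png

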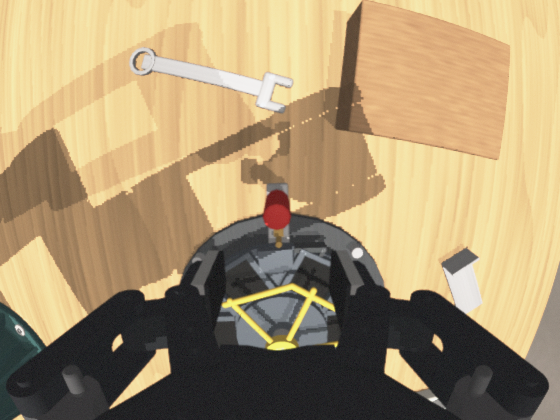

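The knob top is at (277,217), midway between the fingers, which matches 90°. I'll descend and cage it.

Request:
servo_tool --pt "0 0 0 -0.002 0 0.025 0.05" --pt "0 0 0 0 0 0.03 0.05" --pt "0 0 0 0 0 0.03 0.05" --pt "0 0 0 0 0 0.017 0.05" --pt "0 0 0 0 0 0 0.032" --pt "0 0 0 0 0 0 0.032" --pt "0 0 0 0 0 0 0.032"

```text
time_s: 5.6
tcp_pos: [0.5069, 0.2996, 0.0801]
tool_rot: [0.001, 0.71, 0.704, 0.002]
wrist_force: [0.5, 0.1, 0.1]
width: 0.373
grasp_force: 0.0
```

Request:
servo_tool --pt "0 0 0 -0.003 0.025 0 0.032" --pt "0 0 0 -0.007 0.026 0 0.032" --pt "0 0 0 -0.009 0.02 0 0.032" --pt "0 0 0 -0.004 0.008 0 0.032" --pt "0 0 0 -0.002 0.005 0 0.032" --pt "0 0 0 0 0 0 0.032"

```text
time_s: 6.2
tcp_pos: [0.5892, 0.2738, 0.0788]
tool_rot: [0.0, 0.71, 0.704, 0.0]
wrist_force: [-0.3, 0.1, -0.4]
width: 0.371
grasp_force: 0.0
```

Request:
servo_tool --pt "0 0 0 0 0.003 0 0.032" --pt "0 0 0 0 0 0 0.032"

```text
time_s: 6.4
tcp_pos: [0.5914, 0.2742, 0.0783]
tool_rot: [-0.0, 0.709, 0.705, -0.0]
wrist_force: [-0.5, 0.0, 0.2]
width: 0.376
grasp_force: 0.0
```

Request:
servo_tool --pt "0 0 0 0 0.002 0 0.032" --pt "0 0 0 0 0 0 0.032"

```text
time_s: 6.6
tcp_pos: [0.5934, 0.274, 0.0781]
tool_rot: [-0.0, 0.709, 0.705, -0.0]
wrist_force: [-0.5, -0.8, -0.6]
width: 0.374
grasp_force: 0.3
```

Request:
servo_tool --pt "0 0 0 -0.001 0.003 0 0.032" --pt "0 0 0 0 0 0 0.032"

```text
time_s: 6.8
tcp_pos: [0.5939, 0.2736, 0.0778]
tool_rot: [-0.002, 0.71, 0.705, -0.002]
wrist_force: [-6.7, 3.4, 4.1]
width: 0.376
grasp_force: 3.5
```

Request:
servo_tool --pt "0 0 0 -0.001 0.003 0 0.032" --pt "0 0 0 0 0 0 0.032"

```text
time_s: 7.0
tcp_pos: [0.5941, 0.2735, 0.0776]
tool_rot: [-0.004, 0.71, 0.704, -0.003]
wrist_force: [-13.2, 6.4, 7.4]
width: 0.376
grasp_force: 6.6
```

```bash
cat >k.py <<'E'
from h import *
def knob(save=None):
    out=[]
    for cam in("top","wrist"):
        c=robot.get_calibration(cam);im=robot.snapshot(cam)
        if save and cam=="wrist": cv2.imwrite(save,im[:,:,::-1])
        h=hsv(im);r=((h[...,0]<6)|(h[...,0]>174))&(h[...,1]>140)&(h[...,2]>50)
        for a,ce in blobs(r,12):
            f=lambda p:P_(cam)(c,[[p[0],p[1],.09]])[0]-ce
            p=least_squares(f,[.5,.28],diff_step=1e-4).x;v=p-[.5045,.1411]
            if .1<np.hypot(*v)<.2: out.append((cam,a,p.round(3).tolist(),"ang",round(np.degrees(np.arctan2(v[1],v[0])),1),"lever",round(np.arctan2(v[1],v[0])-.1506-np.radians(50),3)))
    return out
E
python3 - <<'E'
from k import *
print(*knob("pics/w3.png"),sep="\n");s=robot.sense();print(np.round(s["tcp_pos"],4))
E
```

```text
('top', np.int32(47), [0.586, 0.264], 'ang', np.float64(56.4), 'lever', np.float64(-0.038))
('wrist', np.int32(2478), [0.589, 0.274], 'ang', np.float64(57.6), 'lever', np.float64(-0.018))
[0.5941 0.2735 0.0776]
```

View pics/w3.png

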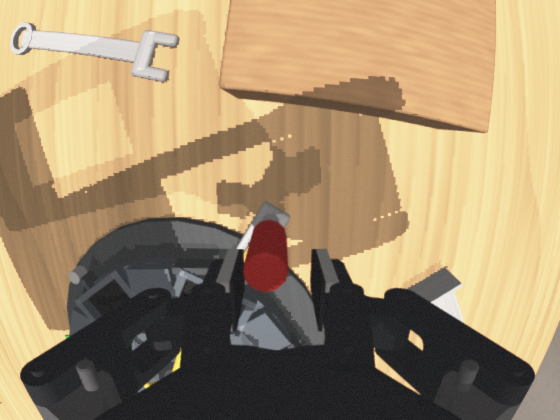

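The lever sits at the loose stop: force has risen to 13 N and the position is steady. Next is the gripping swing.

Request:
servo_tool --pt "0 0 0 0.007 -0.024 0 0.032" --pt "0 0 0 0.006 -0.0195 0 0.032" --pt "0 0 0 0.007 -0.026 0 0.032" --pt "0 0 0 0.0025 -0.027 0 0.032" --pt "0 0 0 -0.0025 -0.027 0 0.032" --pt "0 0 0 -0.007 -0.026 0 0.032" --pt "0 0 0 -0.0115 -0.0245 0 0.032" --pt "0 0 0 -0.0135 -0.02 0 0.032"

```text
time_s: 7.9
tcp_pos: [0.4069, 0.2624, 0.079]
tool_rot: [0.001, 0.709, 0.705, 0.002]
wrist_force: [3.3, 2.4, -0.3]
width: 0.372
grasp_force: 1.6
```

Request:
servo_tool --pt "0 0 0 -0.003 -0.004 0 0.032" --pt "0 0 0 0 0 0 0.032"

```text
time_s: 8.1
tcp_pos: [0.4027, 0.2586, 0.0788]
tool_rot: [0.0, 0.71, 0.705, 0.001]
wrist_force: [0.5, -0.1, 0.4]
width: 0.375
grasp_force: 0.4
```

Request:
servo_tool --pt "0 0 0 -0.001 -0.003 0 0.032" --pt "0 0 0 0 0 0 0.032"

```text
time_s: 8.3
tcp_pos: [0.4023, 0.2585, 0.0788]
tool_rot: [0.001, 0.71, 0.705, 0.003]
wrist_force: [6.9, 0.8, -1.3]
width: 0.379
grasp_force: 3.1
```

```bash
python3 - <<'E'
from k import *
print(*knob(),sep="\n");s=robot.sense();print(np.round(s["tcp_pos"],4))
E
```

```text
('top', np.int32(27), [0.405, 0.247], 'ang', np.float64(133.1), 'lever', np.float64(1.299))
('wrist', np.int32(2423), [0.408, 0.261], 'ang', np.float64(128.8), 'lever', np.float64(1.226))
[0.4024 0.2585 0.0788]
```

Request:
servo_tool --pt "0 0 0 -0.002 -0.004 0 0.032" --pt "0 0 0 0 0 0 0.032"

```text
time_s: 8.6
tcp_pos: [0.4021, 0.258, 0.0793]
tool_rot: [0.003, 0.71, 0.705, 0.006]
wrist_force: [13.4, 2.8, -8.0]
width: 0.375
grasp_force: 6.7
```

Request:
servo_tool --pt "0 0 0 0 -0.003 0 0.032" --pt "0 0 0 0 0 0 0.032"

```text
time_s: 8.8
tcp_pos: [0.4018, 0.2581, 0.0795]
tool_rot: [0.004, 0.709, 0.705, 0.007]
wrist_force: [20.4, 1.5, -13.9]
width: 0.374
grasp_force: 10.1
```

```bash
python3 - <<'E'
from k import *
print(*knob("pics/w4.png"),sep="\n");s=robot.sense();print(np.round(s["tcp_pos"],4))
E
```

```text
('top', np.int32(23), [0.406, 0.246], 'ang', np.float64(133.1), 'lever', np.float64(1.299))
('wrist', np.int32(2388), [0.408, 0.261], 'ang', np.float64(128.9), 'lever', np.float64(1.226))
[0.4018 0.2581 0.0795]
```

View pics/w4.png

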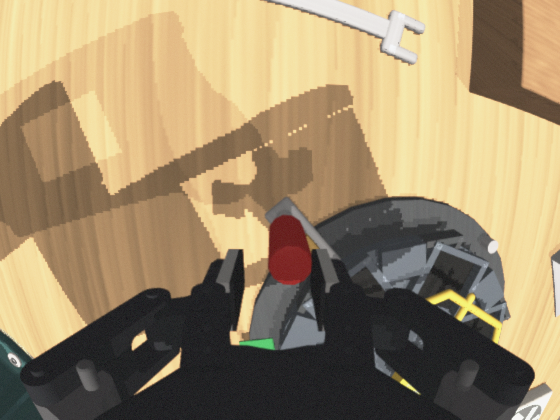

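The lever is at the gripping stop: 20 N, no movement, knob at (290,263) with its arm against the stop. I'll let go, rise and look at the window.

Request:
servo_tool --pt "0 0 0 0.002 0.005 0 0.036" --pt "0 0 0 0 0.003 0 0.05" --pt "0 0 0 0 0 -0.02 0.055" --pt "0 0 0 0 0 -0.04 0.06" --pt "0 0 0 0 0 -0.05 0.06" --pt "0 0 0 -0.04 0.008 -0.05 0.06" --pt "0 0 0 -0.045 0.008 -0.03 0.06" --pt "0 0 0 -0.045 0.008 0 0.06"

```text
time_s: 9.7
tcp_pos: [0.4223, 0.1398, 0.2581]
tool_rot: [0.002, 0.709, 0.706, 0.003]
wrist_force: [1.3, 0.8, -0.2]
width: 0.705
grasp_force: 0.0
```

Request:
servo_tool --pt "0 0 0 -0.045 0 0 0.06" --pt "0 0 0 0 0 0 0.06"

```text
time_s: 9.9
tcp_pos: [0.4191, 0.0905, 0.2541]
tool_rot: [-0.0, 0.711, 0.703, -0.002]
wrist_force: [0.5, 0.4, -0.7]
width: 0.703
grasp_force: 0.0
```

```bash
python3 - <<'E'
from k import *
s=robot.sense();print(np.round(s["tcp_pos"],4),np.round(s["tool_rot"],3))
np.save("c5.npy",robot.get_calibration("wrist"),allow_pickle=True)
c=robot.get_calibration("wrist");im=robot.snapshot("wrist");cv2.imwrite("pics/w5r.png",im[:,:,::-1])
h=hsv(im)
y=((abs(h[...,0].astype(int)-28)<6)&(h[...,1]>150)&(h[...,2]>100)).astype(np.uint8)
for cx,cy,yw,col in((.5045,.1411,8.6,(255,0,255)),(.5075,.142,8.3,(0,255,255))):
    a=np.radians(yw);R=np.array([[np.cos(a),-np.sin(a)],[np.sin(a),np.cos(a)]])
    for z,rr in((.046,.023),):
        q=np.array([[-.075-rr,-rr],[-.075+rr,-rr],[-.075+rr,rr],[-.075-rr,rr]])@R.T+[cx,cy]
        cv2.polylines(im,[fproj(c,np.c_[q,[z]*4]).round().astype(np.int32)],True,col)
    g=fproj(c,np.c_[guard()[:,:2]@R.T+[cx,cy],[.074]*len(guard())])
    for u,v in g[::4]: 
        if 0<=u<560 and 0<=v<420: im[int(v),int(u)]=col
cv2.imwrite("pics/w5.png",cv2.resize(im,(800,600))[:,:,::-1])
E
```

```text
[0.4191 0.0905 0.2541] [-0.     0.711  0.703 -0.002]
```

View pics/w5.png

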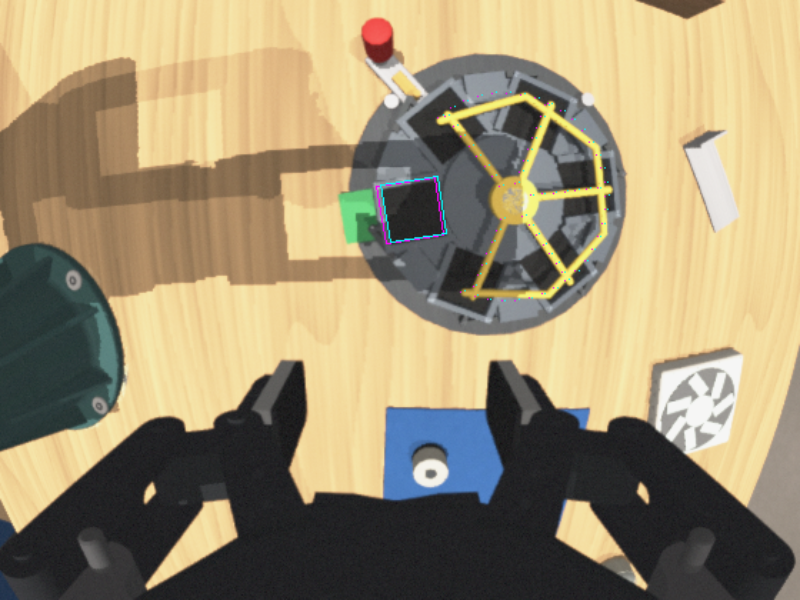

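Pocket centred in the window; the cyan overlay (dial centre 0.507, 0.142, yaw 8.3°) sits right on it. Now the first foot.

Request:
servo_tool --pt "0 0 0 -0.044 0.006 0.02 0.06" --pt "0 0 0 -0.044 0.006 0.03 0.06" --pt "0 0 0 -0.044 0.006 0.03 0.06" --pt "0 0 0 -0.044 0.006 0.03 0.06" --pt "0 0 0 -0.044 0.006 0.03 0.06" --pt "0 0 0 0 0 0 0.06" --pt "0 0 0 0 0 0 0.06"

```text
time_s: 10.65
tcp_pos: [0.4461, -0.1125, 0.1211]
tool_rot: [-0.002, 0.71, 0.704, -0.0]
wrist_force: [0.4, 0.3, 0.5]
width: 0.702
grasp_force: 0.0
```

```bash
python3 - <<'E'
from k import *
s=robot.sense();print(np.round(s["tcp_pos"],4))
print("w",findfeet("wrist"));print("t",findfeet("top"))
c=robot.get_calibration("wrist");print(np.array(c["pose"])[:3,3].round(4))
E
```

```text
[ 0.4461 -0.1125  0.1211]
w [([0.4507, -0.1292], np.float64(0.85)), ([0.5641, -0.1379], np.float64(0.9)), ([0.4612, -0.2317], np.float64(0.89))]
t [([0.5608, -0.2262], np.float64(0.85)), ([0.4427, -0.327], np.float64(0.87))]
[ 0.4475 -0.0455  0.2862]
```

Request:
servo_tool --pt "0 0 0 -0.008 0.002 0.02 0.06" --pt "0 0 0 -0.009 0.002 0.025 0.06" --pt "0 0 0 0 0 0.025 0.06" --pt "0 0 0 0 0 0.018 0.06" --pt "0 0 0 0 0 0.01 0.06" --pt "0 0 0 0 0 0 0.06"

```text
time_s: 11.35
tcp_pos: [0.4505, -0.129, 0.024]
tool_rot: [-0.001, 0.709, 0.705, -0.0]
wrist_force: [-0.5, -0.6, 1.0]
width: 0.701
grasp_force: 0.0
```

Request:
servo_tool --pt "0 0 0 0 0 0.01 0.06" --pt "0 0 0 0 0 0 0.02" --pt "0 0 0 0 0 0 0.02" --pt "0 0 0 0 0 0 0.02" --pt "0 0 0 0 0 0 0.02" --pt "0 0 0 0 0 0 0.02" --pt "0 0 0 0 0 -0.01 0.02" --pt "0 0 0 0 0 -0.03 0.02"

```text
time_s: 12.15
tcp_pos: [0.4489, -0.1297, 0.0534]
tool_rot: [-0.002, 0.71, 0.705, -0.001]
wrist_force: [0.7, 0.5, -0.4]
width: 0.232
grasp_force: 0.0
```

Request:
servo_tool --pt "0 0 0 0.01 0 -0.045 0.02" --pt "0 0 0 0.04 -0.003 -0.035 0.02" --pt "0 0 0 0.045 -0.004 0 0.02" --pt "0 0 0 0.045 -0.004 0 0.02" --pt "0 0 0 0.045 -0.004 0 0.02" --pt "0 0 0 0.045 -0.003 0 0.02" --pt "0 0 0 0.03 0 0 0.02" --pt "0 0 0 0 0 0 0.02"

```text
time_s: 12.95
tcp_pos: [0.4348, 0.1303, 0.1331]
tool_rot: [-0.0, 0.708, 0.706, 0.001]
wrist_force: [0.1, -0.2, -0.2]
width: 0.232
grasp_force: 0.0
```

Request:
servo_tool --pt "0 0 0 0 0 0 0.02"

```text
time_s: 13.05
tcp_pos: [0.4348, 0.1275, 0.1327]
tool_rot: [0.0, 0.709, 0.705, 0.0]
wrist_force: [-0.2, 0.4, 0.8]
width: 0.238
grasp_force: 0.0
```

The grip missed: the width closed to 20 mm with no force. Looking.

```bash
python3 - <<'E'
from k import *
print("w",findfeet("wrist","pics/w6.png"));print("t",findfeet("top","pics/t6.png"));print(robot.sense()["time_s"])
E
```

```text
w []
t [([0.5628, -0.1384], np.float64(0.92)), ([0.5609, -0.2263], np.float64(0.84)), ([0.4603, -0.2311], np.float64(0.89)), ([0.4498, -0.1304], np.float64(0.96)), ([0.4427, -0.327], np.float64(0.87))]
13.15
```

View pics/w6.png

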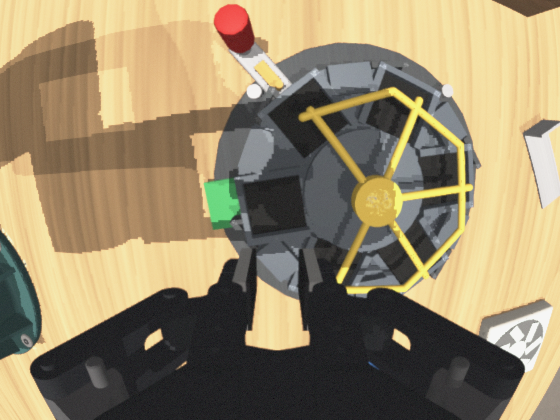

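The foot is untouched, still at (0.450,-0.130), and the pocket is still empty at (275,205). Going back, this time checking the height and grip before lifting.

Request:
servo_tool --pt "0 0 0 -0.04 0.002 0 0.055" --pt "0 0 0 -0.044 0.003 0 0.055" --pt "0 0 0 -0.045 0.003 0 0.055" --pt "0 0 0 -0.045 0.003 0.01 0.055" --pt "0 0 0 -0.045 0.003 0.02 0.055" --pt "0 0 0 -0.038 0.001 0.02 0.055" --pt "0 0 0 0 0 0.02 0.055" --pt "0 0 0 0 0 0 0.055"

```text
time_s: 13.95
tcp_pos: [0.4456, -0.1315, 0.0603]
tool_rot: [-0.002, 0.711, 0.703, -0.001]
wrist_force: [-0.2, 0.8, -0.2]
width: 0.643
grasp_force: 0.0
```

Request:
servo_tool --pt "0 0 0 0 0 0 0.055"

```text
time_s: 14.05
tcp_pos: [0.447, -0.1303, 0.0622]
tool_rot: [-0.001, 0.71, 0.704, -0.0]
wrist_force: [-0.8, -0.3, 0.8]
width: 0.649
grasp_force: 0.0
```

Request:
servo_tool --pt "0 0 0 0 0.003 0.02 0.055" --pt "0 0 0 0 0 0.02 0.055" --pt "0 0 0 0 0 0.008 0.055" --pt "0 0 0 0 0 0 0.055" --pt "0 0 0 0 0 0 0.055"

```text
time_s: 14.55
tcp_pos: [0.4515, -0.1297, 0.015]
tool_rot: [0.0, 0.709, 0.705, 0.0]
wrist_force: [0.2, 0.2, 0.9]
width: 0.643
grasp_force: 0.0
```

Request:
servo_tool --pt "0 0 0 0 0 0 0.025" --pt "0 0 0 0 0 0 0.025" --pt "0 0 0 0 0 0 0.025" --pt "0 0 0 0 0 0 0.025" --pt "0 0 0 0 0 0 0.025" --pt "0 0 0 0 0 0 0.025"

```text
time_s: 15.15
tcp_pos: [0.4511, -0.1299, 0.0142]
tool_rot: [-0.0, 0.71, 0.705, 0.0]
wrist_force: [-0.0, 0.3, 1.0]
width: 0.292
grasp_force: 0.0
```

```bash
python3 - <<'E'
from k import *
w=robot.snapshot("wrist");s=robot.snapshot("side");cv2.imwrite("pics/s7r.png",s[:,:,::-1])
a=cv2.resize(w[150:400,120:440],None,fx=1.25,fy=1.25);b=cv2.resize(s[200:320,200:320],(312,312),interpolation=2)
im=np.zeros((320,720,3),np.uint8);im[:a.shape[0],:a.shape[1]]=a;im[:312,405:717]=b
cv2.imwrite("pics/c7.png",im[:,:,::-1]);c=robot.get_calibration("wrist");p=robot.sense()["tcp_pos"]
print(fproj(c,[p,[.45,-.13,.034]]))
E
```

```text
[[276.76690477 249.22611744]
 [274.59437281 264.75622184]]
```

View pics/c7.png

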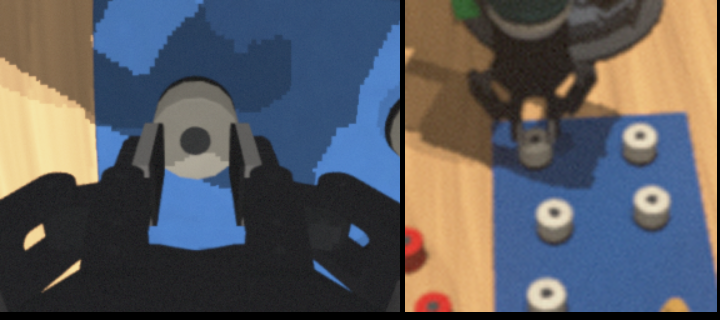

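The crops show the fingertips closing above the foot, not beside it, so the tips sit higher than the TCP reading suggests. I'll touch the foot top gently to measure the offset.

Request:
servo_tool --pt "0 0 0 0 0 0.003 0.025" --pt "0 0 0 0 0 0 0.025"

```text
time_s: 15.45
tcp_pos: [0.4514, -0.1301, 0.0126]
tool_rot: [0.0, 0.709, 0.705, 0.0]
wrist_force: [-3.7, 1.9, 22.8]
width: 0.293
grasp_force: 11.6
```

Request:
servo_tool --pt "0 0 0 0 0 0.003 0.025" --pt "0 0 0 0 0 0 0.025"

```text
time_s: 15.65
tcp_pos: [0.4515, -0.1301, 0.0123]
tool_rot: [0.001, 0.709, 0.705, 0.0]
wrist_force: [-11.4, 3.5, 63.7]
width: 0.296
grasp_force: 31.9
```

```bash
python3 - <<'E'
from h import *
for i in range(2):
    s=robot.sense();print({k:np.round(s[k],4).tolist() for k in("tcp_pos","wrist_force","width","joint_pos","grasp_force")})
E
```

```text
{'tcp_pos': [0.4515, -0.1301, 0.0123], 'wrist_force': [-11.3554, 3.4727, 63.6583], 'width': 0.2961, 'joint_pos': [-0.4276, 0.4668, 1.9858, -0.0002, 0.6871, -0.421], 'grasp_force': 31.8669}
{'tcp_pos': [0.4515, -0.1301, 0.0123], 'wrist_force': [-11.3554, 3.4727, 63.6583], 'width': 0.2961, 'joint_pos': [-0.4276, 0.4668, 1.9858, -0.0002, 0.6871, -0.421], 'grasp_force': 31.8669}
```

Request:
servo_tool --pt "0 0 0 0 0 -0.008 0.025" --pt "0 0 0 0 0 -0.004 0.055" --pt "0 0 0 0 0 0 0.055" --pt "0 0 0 0 0 0 0.055" --pt "0 0 0 0 0 0 0.055" --pt "0 0 0 0 0 0 0.055"

```text
time_s: 16.25
tcp_pos: [0.4508, -0.1298, 0.0196]
tool_rot: [-0.001, 0.71, 0.705, -0.0]
wrist_force: [-0.1, 0.5, 0.1]
width: 0.642
grasp_force: 0.0
```

Request:
servo_tool --pt "0 0 0 0 0 0.008 0.055" --pt "0 0 0 0 0 0.006 0.055" --pt "0 0 0 0 0 0.005 0.055" --pt "0 0 0 0 0 0 0.055"

```text
time_s: 16.65
tcp_pos: [0.4503, -0.1296, 0.0002]
tool_rot: [-0.001, 0.71, 0.705, -0.0]
wrist_force: [0.6, -0.1, 0.6]
width: 0.643
grasp_force: 0.0
```

Request:
servo_tool --pt "0 0 0 0 0 0.003 0.055" --pt "0 0 0 0 0 0.002 0.055" --pt "0 0 0 0 0 0 0.025" --pt "0 0 0 0 0 0 0.025" --pt "0 0 0 0 0 0 0.025" --pt "0 0 0 0 0 0 0.025" --pt "0 0 0 0 0 0 0.025" --pt "0 0 0 0 0 0 0.025"

```text
time_s: 17.45
tcp_pos: [0.4511, -0.1299, -0.0035]
tool_rot: [0.0, 0.71, 0.705, 0.0]
wrist_force: [-1.0, 1.1, 6.7]
width: 0.394
grasp_force: 59.5
```

Gripped (60 N). Lift and carry to the window.

Request:
servo_tool --pt "0 0 0 0 0 -0.02 0.025" --pt "0 0 0 0 0 -0.045 0.025" --pt "0 0 0 0.02 -0.002 -0.045 0.025" --pt "0 0 0 0.045 -0.003 0 0.025" --pt "0 0 0 0.045 -0.003 0 0.025" --pt "0 0 0 0.045 -0.003 0 0.025" --pt "0 0 0 0.045 -0.003 0 0.025" --pt "0 0 0 0.04 -0.003 0 0.025"

```text
time_s: 18.25
tcp_pos: [0.4353, 0.1122, 0.1063]
tool_rot: [0.0, 0.709, 0.705, 0.0]
wrist_force: [1.5, 1.5, -0.1]
width: 0.392
grasp_force: 59.8
```

Request:
servo_tool --pt "0 0 0 0.018 -0.001 0 0.025" --pt "0 0 0 0 0 0 0.025" --pt "0 0 0 0 0 0 0.025"

```text
time_s: 18.55
tcp_pos: [0.4347, 0.1282, 0.1061]
tool_rot: [0.0, 0.709, 0.705, -0.0]
wrist_force: [-0.4, 0.4, -0.4]
width: 0.394
grasp_force: 59.8
```

```bash
python3 - <<'E'
from h import *
for i in range(2):
    s=robot.sense();print({k:np.round(s[k],4).tolist() for k in("tcp_pos","width","grasp_force","wrist_force")})
    print(findfeet("top"))
E
```

```text
{'tcp_pos': [0.4347, 0.1282, 0.1061], 'width': 0.3938, 'grasp_force': 59.839, 'wrist_force': [-0.4067, 0.3656, -0.4038]}
[([0.5628, -0.1384], np.float64(0.92)), ([0.5609, -0.2262], np.float64(0.85)), ([0.4605, -0.2312], np.float64(0.81)), ([0.4428, -0.3271], np.float64(0.86))]
{'tcp_pos': [0.4348, 0.1276, 0.1061], 'width': 0.3947, 'grasp_force': 59.8389, 'wrist_force': [-0.6826, 0.7297, -0.4158]}
[([0.5628, -0.1384], np.float64(0.92)), ([0.5608, -0.2261], np.float64(0.86)), ([0.4606, -0.2311], np.float64(0.82)), ([0.4428, -0.3271], np.float64(0.86))]
```

Request:
servo_tool --pt "0 0 0 0.0035 -0.002 0 0.025" --pt "0 0 0 0 0 0.02 0.025" --pt "0 0 0 0 0 0.025 0.025" --pt "0 0 0 0 0 0.015 0.025" --pt "0 0 0 0 0 0.01 0.025" --pt "0 0 0 0 0 0.005 0.025" --pt "0 0 0 0 0 0 0.025"

```text
time_s: 19.35
tcp_pos: [0.4327, 0.1314, 0.0309]
tool_rot: [-0.0, 0.71, 0.704, -0.0]
wrist_force: [-0.5, -0.6, -0.7]
width: 0.395
grasp_force: 59.8
```

Request:
servo_tool --pt "0 0 0 0 0 0.002 0.025" --pt "0 0 0 0 0 0 0.025"

```text
time_s: 19.55
tcp_pos: [0.4334, 0.1318, 0.0297]
tool_rot: [0.0, 0.71, 0.705, 0.0]
wrist_force: [-1.0, -0.2, -0.4]
width: 0.392
grasp_force: 59.8
```

Request:
servo_tool --pt "0 0 0 0 0 0.0015 0.025" --pt "0 0 0 0 0 0 0.025"

```text
time_s: 19.75
tcp_pos: [0.4335, 0.1319, 0.0285]
tool_rot: [0.0, 0.709, 0.705, 0.001]
wrist_force: [-0.7, -0.2, 5.9]
width: 0.397
grasp_force: 60.5
```

Request:
servo_tool --pt "0 0 0 0 0 0 0.056" --pt "0 0 0 0 0 0 0.056" --pt "0 0 0 0 0 0 0.056" --pt "0 0 0 0 0 0 0.056" --pt "0 0 0 0 0 0 0.056" --pt "0 0 0 0 0 -0.03 0.056" --pt "0 0 0 0 0 -0.05 0.056" --pt "0 0 0 0 0 -0.04 0.056"

```text
time_s: 20.55
tcp_pos: [0.4327, 0.1317, 0.1494]
tool_rot: [-0.0, 0.71, 0.705, -0.0]
wrist_force: [1.8, 0.2, -0.9]
width: 0.652
grasp_force: 0.0
```

```bash
cat >see.py <<'E'
from k import *
import sys
s=robot.sense();print({k:np.round(s[k],4).tolist() for k in("time_s","tcp_pos","width")})
c=robot.get_calibration("wrist");im=robot.snapshot("wrist");cv2.imwrite("pics/%s.png"%sys.argv[1],im[:,:,::-1])
h=hsv(im);m=((h[...,1]<60)&(h[...,2]>110)).astype(np.uint8);m=cv2.morphologyEx(m,cv2.MORPH_CLOSE,np.ones((7,7)))
a=np.linspace(0,6.3,60)
e=fproj(c,np.c_[.4328+.018*np.cos(a),.1312+.018*np.sin(a),0*a+.066])
box=np.zeros_like(m);cv2.fillPoly(box,[e.round().astype(np.int32)],1)
lo=np.maximum(e.min(0).astype(int)-25,0);hi=e.max(0).astype(int)+25
print("expected top disc px",fproj(c,[[.4328,.1312,.066]]).round(1),"white frac",(m&box).sum()/max(1,box.sum()))
for A,ce in blobs(m,60):
    p=least_squares(lambda p:fproj(c,[[p[0],p[1],.06]])[0]-ce,[.43,.13],diff_step=1e-4).x
    if np.hypot(*(p-[.433,.131]))<.05: print("blob",A,ce.round(1),p.round(4))
print("top",[f[0] for f in findfeet("top")])
E
python3 see.py w8
```

```text
{'time_s': 20.55, 'tcp_pos': [0.4327, 0.1317, 0.1494], 'width': 0.6525}
expected top disc px [[277.1 209.9]] white frac 0.8221680876979294
blob 1273 [259. 149.] [0.4191 0.1786]
blob 1747 [273.3 207.4] [0.4298 0.1316]
top [[0.5628, -0.1384], [0.5609, -0.2264], [0.4603, -0.2313], [0.4429, -0.327]]
```

Foot 1 is home: it touched the floor at the expected height and its top is where it should be. Now to the knob for a full swing, with the tips a bit lower.

Request:
servo_tool --pt "0 0 0 0.04 -0.008 0 0.056" --pt "0 0 0 0.045 -0.008 0 0.056" --pt "0 0 0 0.043 -0.009 0 0.056" --pt "0 0 0 0 0 0 0.056" --pt "0 0 0 0 0 0.02 0.056" --pt "0 0 0 0 0 0.03 0.056" --pt "0 0 0 0 0 0.03 0.056" --pt "0 0 0 0 0 0.01 0.056"

```text
time_s: 21.45
tcp_pos: [0.4064, 0.2582, 0.055]
tool_rot: [-0.001, 0.71, 0.705, -0.003]
wrist_force: [-0.2, -0.1, 1.1]
width: 0.657
grasp_force: 0.0
```

Request:
servo_tool --pt "0 0 0 0 0 0 0.032" --pt "0 0 0 0 0 0 0.032" --pt "0 0 0 0 0 0 0.032" --pt "0 0 0 0 0 0 0.032"

```text
time_s: 21.85
tcp_pos: [0.4098, 0.2603, 0.0589]
tool_rot: [0.0, 0.71, 0.705, 0.001]
wrist_force: [-0.2, 0.8, 0.7]
width: 0.379
grasp_force: 0.0
```

Request:
servo_tool --pt "0 0 0 0.016 0.0247 0 0.032" --pt "0 0 0 0.0115 0.0245 0 0.032" --pt "0 0 0 0.007 0.026 0 0.032" --pt "0 0 0 0.0024 0.027 0 0.032" --pt "0 0 0 -0.0024 0.027 0 0.032" --pt "0 0 0 -0.007 0.026 0 0.032" --pt "0 0 0 -0.0115 0.0245 0 0.032"

```text
time_s: 22.55
tcp_pos: [0.5897, 0.2753, 0.0586]
tool_rot: [-0.0, 0.709, 0.705, 0.001]
wrist_force: [-1.2, 0.9, -0.6]
width: 0.375
grasp_force: 0.4
```

Request:
servo_tool --pt "0 0 0 -0.0025 0.0045 0 0.032" --pt "0 0 0 -0.001 0.004 0 0.032" --pt "0 0 0 0 0.002 0 0.032" --pt "0 0 0 0 0 0 0.032"

```text
time_s: 22.95
tcp_pos: [0.5936, 0.2717, 0.0578]
tool_rot: [-0.003, 0.71, 0.704, -0.003]
wrist_force: [-10.7, 3.7, 6.8]
width: 0.375
grasp_force: 5.7
```

At the loose stop (.5936, 11 N). Forward swing.

Request:
servo_tool --pt "0 0 0 0.007 -0.024 0 0.032" --pt "0 0 0 0.006 -0.0195 0 0.032" --pt "0 0 0 0.007 -0.026 0 0.032" --pt "0 0 0 0.0025 -0.027 0 0.032" --pt "0 0 0 -0.0025 -0.027 0 0.032" --pt "0 0 0 -0.007 -0.026 0 0.032" --pt "0 0 0 -0.0115 -0.0245 0 0.032" --pt "0 0 0 -0.0125 -0.02 0 0.032"

```text
time_s: 23.75
tcp_pos: [0.4057, 0.2624, 0.059]
tool_rot: [0.001, 0.709, 0.705, 0.003]
wrist_force: [4.0, 0.3, 0.1]
width: 0.377
grasp_force: 2.2
```

Request:
servo_tool --pt "0 0 0 -0.003 -0.004 0 0.032" --pt "0 0 0 -0.001 -0.004 0 0.032" --pt "0 0 0 -0.001 -0.004 0 0.032" --pt "0 0 0 0 -0.001 0 0.032" --pt "0 0 0 0 0 0 0.032"

```text
time_s: 24.25
tcp_pos: [0.4028, 0.2594, 0.06]
tool_rot: [0.005, 0.709, 0.705, 0.009]
wrist_force: [21.8, -1.5, -13.0]
width: 0.375
grasp_force: 10.6
```

Request:
servo_tool --pt "0 0 0 0.001 0.008 0 0.036" --pt "0 0 0 0 0 0 0.05" --pt "0 0 0 0 0 -0.02 0.055" --pt "0 0 0 0 0 -0.04 0.056" --pt "0 0 0 0 0 -0.045 0.056" --pt "0 0 0 -0.045 0.005 -0.015 0.056" --pt "0 0 0 -0.045 0.005 0 0.056" --pt "0 0 0 -0.045 0.005 0 0.056"

```text
time_s: 25.05
tcp_pos: [0.4132, 0.1214, 0.1786]
tool_rot: [0.0, 0.709, 0.705, 0.0]
wrist_force: [0.6, -0.6, -1.0]
width: 0.656
grasp_force: 0.0
```

```bash
python3 see.py w9
```

```text
{'time_s': 25.05, 'tcp_pos': [0.4132, 0.1214, 0.1786], 'width': 0.6558}
expected top disc px [[299.3 189.6]] white frac 0.0
blob 149 [268.7 205.3] [0.406  0.1157]
top [[0.5628, -0.1384], [0.5609, -0.2264], [0.4604, -0.2312], [0.443, -0.3273]]
```

Request:
servo_tool --pt "0 0 0 -0.045 0.03 0 0.056" --pt "0 0 0 -0.045 0.03 0 0.056" --pt "0 0 0 -0.045 0.03 0 0.056" --pt "0 0 0 -0.045 0.02 0 0.056" --pt "0 0 0 -0.045 0.02 0 0.056" --pt "0 0 0 0 0 0 0.056" --pt "0 0 0 0 0 0 0.056"

```text
time_s: 25.85
tcp_pos: [0.5351, -0.093, 0.1771]
tool_rot: [-0.001, 0.71, 0.704, -0.0]
wrist_force: [-1.0, 0.1, -0.4]
width: 0.657
grasp_force: 0.0
```

```bash
cat >lf.py <<'E'
from h import *
s=robot.sense();print(np.round(s["tcp_pos"],4),s["time_s"])
print("w",[f[0] for f in findfeet("wrist")]);print("t",[f[0] for f in findfeet("top")])
E
python3 lf.py
```

```text
[ 0.5351 -0.093   0.1771] 25.85
w [[0.5632, -0.1378], [0.5614, -0.227]]
t [[0.5606, -0.2262], [0.4604, -0.2312], [0.4427, -0.3267]]
```

View pics/w9.png

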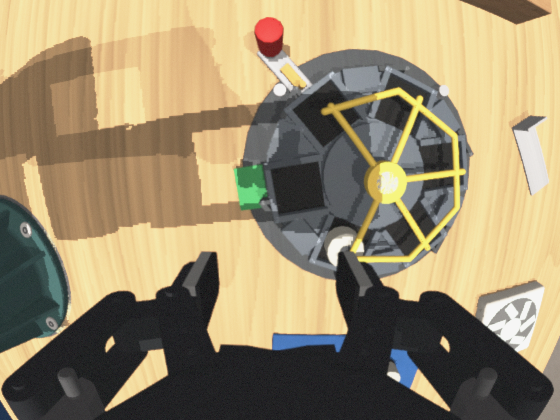

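The loaded pocket moved on, its foot now at (342,245), and an empty pocket stands in the window at (298,186). Next foot at (0.563,-0.138).

Request:
servo_tool --pt "0 0 0 -0.02 0.012 0.02 0.056" --pt "0 0 0 -0.02 0.012 0.035 0.056" --pt "0 0 0 -0.005 0.004 0.035 0.056" --pt "0 0 0 0 0 0.03 0.056" --pt "0 0 0 0 0 0.01 0.056" --pt "0 0 0 0 0 0 0.056" --pt "0 0 0 0 0 0 0.056"

```text
time_s: 26.65
tcp_pos: [0.564, -0.1377, 0.0488]
tool_rot: [0.0, 0.709, 0.705, 0.0]
wrist_force: [0.3, 0.4, 0.2]
width: 0.654
grasp_force: 0.0
```

Request:
servo_tool --pt "0 0 0 0 0 0.02 0.056" --pt "0 0 0 0 0 0.02 0.056" --pt "0 0 0 0 0 0.0115 0.056" --pt "0 0 0 0 0 0 0.056" --pt "0 0 0 0 0 0 0.025" --pt "0 0 0 0 0 0 0.025" --pt "0 0 0 0 0 0 0.025" --pt "0 0 0 0 0 0 0.025"

```text
time_s: 27.45
tcp_pos: [0.5645, -0.1388, -0.0022]
tool_rot: [0.001, 0.71, 0.705, 0.001]
wrist_force: [-1.4, 0.9, 6.4]
width: 0.391
grasp_force: 59.5
```

Request:
servo_tool --pt "0 0 0 0 0 0 0.025" --pt "0 0 0 0 0 0 0.025"

```text
time_s: 27.65
tcp_pos: [0.5645, -0.1388, -0.0022]
tool_rot: [0.001, 0.71, 0.705, 0.001]
wrist_force: [-0.7, 0.8, 6.9]
width: 0.396
grasp_force: 59.5
```

Request:
servo_tool --pt "0 0 0 0 0 -0.02 0.025" --pt "0 0 0 0 0 -0.045 0.025" --pt "0 0 0 0.02 -0.011 -0.045 0.025" --pt "0 0 0 0.045 -0.024 0 0.025" --pt "0 0 0 0.045 -0.024 0 0.025" --pt "0 0 0 0.045 -0.024 0 0.025" --pt "0 0 0 0.045 -0.024 0 0.025" --pt "0 0 0 0.04 -0.02 0 0.025"

```text
time_s: 28.45
tcp_pos: [0.4388, 0.1003, 0.1066]
tool_rot: [0.0, 0.71, 0.705, 0.001]
wrist_force: [1.6, 1.3, -0.6]
width: 0.394
grasp_force: 59.8
```

Request:
servo_tool --pt "0 0 0 0.028 -0.004 0 0.025" --pt "0 0 0 0 0 0 0.025" --pt "0 0 0 0 0 0 0.025"

```text
time_s: 28.75
tcp_pos: [0.4367, 0.1271, 0.1065]
tool_rot: [0.001, 0.709, 0.705, 0.001]
wrist_force: [0.3, -0.9, -0.3]
width: 0.4
grasp_force: 59.8
```

Request:
servo_tool --pt "0 0 0 0.004 -0.0035 0 0.025" --pt "0 0 0 0 0 0.02 0.025" --pt "0 0 0 0 0 0.025 0.025" --pt "0 0 0 0 0 0.015 0.025" --pt "0 0 0 0 0 0.01 0.025" --pt "0 0 0 0 0 0.004 0.025" --pt "0 0 0 0 0 0 0.025"

```text
time_s: 29.45
tcp_pos: [0.4328, 0.1303, 0.0316]
tool_rot: [-0.0, 0.71, 0.704, -0.0]
wrist_force: [-0.6, 0.7, -0.8]
width: 0.389
grasp_force: 59.8
```

Request:
servo_tool --pt "0 0 0 0 0 0.002 0.025" --pt "0 0 0 0 0 0 0.025"

```text
time_s: 29.65
tcp_pos: [0.4333, 0.1307, 0.0302]
tool_rot: [0.0, 0.71, 0.705, 0.0]
wrist_force: [0.5, 0.4, 0.1]
width: 0.396
grasp_force: 59.8
```

Request:
servo_tool --pt "0 0 0 0 0 0.0015 0.025" --pt "0 0 0 0 0 0 0.025"

```text
time_s: 29.85
tcp_pos: [0.4334, 0.1308, 0.0296]
tool_rot: [0.0, 0.709, 0.705, 0.001]
wrist_force: [-3.0, -2.3, 13.7]
width: 0.393
grasp_force: 61.3
```

Request:
servo_tool --pt "0 0 0 0 0 0 0.056" --pt "0 0 0 0 0 0 0.056" --pt "0 0 0 0 0 0 0.056" --pt "0 0 0 0 0 0 0.056" --pt "0 0 0 0 0 0 0.056" --pt "0 0 0 0 0 -0.03 0.056" --pt "0 0 0 0 0 -0.05 0.056" --pt "0 0 0 0 0 -0.04 0.056"

```text
time_s: 30.65
tcp_pos: [0.4325, 0.1307, 0.1499]
tool_rot: [-0.0, 0.71, 0.705, -0.0]
wrist_force: [1.1, 0.4, -0.6]
width: 0.659
grasp_force: 0.0
```

```bash
python3 see.py w10
```

```text
{'time_s': 30.65, 'tcp_pos': [0.4325, 0.1307, 0.1499], 'width': 0.659}
expected top disc px [[277.2 208.4]] white frac 0.8282766990291263
blob 1226 [259.4 150. ] [0.4193 0.1768]
blob 1716 [273.4 206.6] [0.4297 0.1311]
top [[0.5608, -0.2263], [0.4605, -0.231], [0.4429, -0.327]]
```

Request:
servo_tool --pt "0 0 0 0.04 -0.008 0 0.056" --pt "0 0 0 0.045 -0.008 0 0.056" --pt "0 0 0 0.043 -0.009 0 0.056" --pt "0 0 0 0 0 0 0.056" --pt "0 0 0 0 0 0.02 0.056" --pt "0 0 0 0 0 0.03 0.056" --pt "0 0 0 0 0 0.03 0.056" --pt "0 0 0 0 0 0.01 0.056"

```text
time_s: 31.55
tcp_pos: [0.4062, 0.2572, 0.0555]
tool_rot: [-0.001, 0.71, 0.705, -0.003]
wrist_force: [0.2, -0.1, 1.2]
width: 0.654
grasp_force: 0.0
```

Request:
servo_tool --pt "0 0 0 0 0 0 0.032" --pt "0 0 0 0 0 0 0.032" --pt "0 0 0 0 0 0 0.032" --pt "0 0 0 0 0 0 0.032"

```text
time_s: 31.95
tcp_pos: [0.4097, 0.2593, 0.0595]
tool_rot: [0.0, 0.71, 0.705, 0.001]
wrist_force: [-0.1, -1.0, -0.2]
width: 0.374
grasp_force: 0.0
```

Foot 2 is home. Full swing, same moves.

Request:
servo_tool --pt "0 0 0 0.017 0.0247 0 0.032" --pt "0 0 0 0.0115 0.0245 0 0.032" --pt "0 0 0 0.007 0.026 0 0.032" --pt "0 0 0 0.0024 0.027 0 0.032" --pt "0 0 0 -0.0024 0.027 0 0.032" --pt "0 0 0 -0.007 0.026 0 0.032" --pt "0 0 0 -0.0115 0.0245 0 0.032"

```text
time_s: 32.65
tcp_pos: [0.5896, 0.2753, 0.0592]
tool_rot: [-0.0, 0.709, 0.705, 0.001]
wrist_force: [-1.4, 1.1, -0.1]
width: 0.379
grasp_force: 0.4
```

Request:
servo_tool --pt "0 0 0 -0.0025 0.0045 0 0.032" --pt "0 0 0 -0.001 0.004 0 0.032" --pt "0 0 0 0 0.003 0 0.032" --pt "0 0 0 0 0 0 0.032"

```text
time_s: 33.05
tcp_pos: [0.5936, 0.2716, 0.0583]
tool_rot: [-0.004, 0.71, 0.704, -0.004]
wrist_force: [-13.1, 1.9, 8.5]
width: 0.379
grasp_force: 6.7
```

Request:
servo_tool --pt "0 0 0 0.007 -0.025 0 0.032" --pt "0 0 0 0.006 -0.0195 0 0.032" --pt "0 0 0 0.007 -0.026 0 0.032" --pt "0 0 0 0.0025 -0.027 0 0.032" --pt "0 0 0 -0.0025 -0.027 0 0.032" --pt "0 0 0 -0.007 -0.026 0 0.032" --pt "0 0 0 -0.0115 -0.0245 0 0.032" --pt "0 0 0 -0.0125 -0.02 0 0.032"

```text
time_s: 33.85
tcp_pos: [0.4056, 0.2624, 0.0596]
tool_rot: [0.001, 0.709, 0.705, 0.003]
wrist_force: [5.0, 0.4, -0.5]
width: 0.378
grasp_force: 2.2
```

Request:
servo_tool --pt "0 0 0 -0.003 -0.004 0 0.032" --pt "0 0 0 -0.001 -0.004 0 0.032" --pt "0 0 0 -0.001 -0.004 0 0.032" --pt "0 0 0 0 -0.001 0 0.032" --pt "0 0 0 0 0 0 0.032"

```text
time_s: 34.35
tcp_pos: [0.4027, 0.2595, 0.0605]
tool_rot: [0.005, 0.709, 0.705, 0.009]
wrist_force: [21.6, -0.6, -14.1]
width: 0.37
grasp_force: 10.8
```

Request:
servo_tool --pt "0 0 0 0.001 0.008 0 0.036" --pt "0 0 0 0 0 0 0.05" --pt "0 0 0 0 0 -0.02 0.055" --pt "0 0 0 0 0 -0.04 0.056" --pt "0 0 0 0 0 -0.045 0.056" --pt "0 0 0 -0.045 0.005 -0.015 0.056" --pt "0 0 0 -0.045 0.005 0 0.056" --pt "0 0 0 -0.045 0.005 0 0.056"

```text
time_s: 35.15
tcp_pos: [0.413, 0.1214, 0.1792]
tool_rot: [0.0, 0.709, 0.705, 0.0]
wrist_force: [0.3, -0.8, -0.1]
width: 0.66
grasp_force: 0.0
```

```bash
python3 see.py w11
```

```text
{'time_s': 35.15, 'tcp_pos': [0.413, 0.1214, 0.1792], 'width': 0.66}
expected top disc px [[299.4 189.4]] white frac 0.0
blob 79 [251.4 158.3] [0.3911 0.158 ]
blob 156 [269.2 205.7] [0.4062 0.1152]
top [[0.561, -0.2265], [0.4603, -0.2311], [0.4428, -0.3271]]
```

Request:
servo_tool --pt "0 0 0 -0.045 0.006 0 0.056" --pt "0 0 0 -0.045 0.006 0 0.056" --pt "0 0 0 -0.045 0.006 0 0.056" --pt "0 0 0 -0.045 0.006 0 0.056" --pt "0 0 0 -0.045 0.006 0 0.056" --pt "0 0 0 -0.045 0.006 0 0.056" --pt "0 0 0 -0.03 0.006 0 0.056" --pt "0 0 0 0 0 0 0.056"

```text
time_s: 36.05
tcp_pos: [0.4548, -0.1807, 0.1783]
tool_rot: [0.001, 0.711, 0.704, -0.0]
wrist_force: [-0.7, 0.7, -0.5]
width: 0.657
grasp_force: 0.0
```

Request:
servo_tool --pt "0 0 0 0 0 0 0.056" --pt "0 0 0 0 0 0 0.056"

```text
time_s: 36.25
tcp_pos: [0.453, -0.1761, 0.1779]
tool_rot: [-0.001, 0.709, 0.705, 0.0]
wrist_force: [0.4, 0.8, -0.6]
width: 0.659
grasp_force: 0.0
```

```bash
python3 lf.py
```

```text
[ 0.453  -0.1761  0.1779] 36.25
w [[0.5622, -0.226], [0.4612, -0.2306], [0.4439, -0.3268]]
t []
```

Request:
servo_tool --pt "0 0 0 -0.025 0.004 0.02 0.056" --pt "0 0 0 -0.025 0.003 0.035 0.056" --pt "0 0 0 -0.0045 0.001 0.035 0.056" --pt "0 0 0 0 0 0.03 0.056" --pt "0 0 0 0 0 0.01 0.056" --pt "0 0 0 0 0 0 0.056" --pt "0 0 0 0 0 0 0.056"

```text
time_s: 37.05
tcp_pos: [0.4622, -0.2323, 0.0493]
tool_rot: [0.0, 0.709, 0.705, 0.0]
wrist_force: [0.9, 0.0, 0.0]
width: 0.656
grasp_force: 0.0
```

Request:
servo_tool --pt "0 0 0 0.0015 0 0.02 0.056" --pt "0 0 0 0 0 0.02 0.056" --pt "0 0 0 0 0 0.012 0.056" --pt "0 0 0 0 0 0 0.056" --pt "0 0 0 0 0 0 0.025" --pt "0 0 0 0 0 0 0.025" --pt "0 0 0 0 0 0 0.025" --pt "0 0 0 0 0 0 0.025"

```text
time_s: 37.85
tcp_pos: [0.4623, -0.2315, -0.0023]
tool_rot: [0.001, 0.71, 0.705, 0.0]
wrist_force: [0.2, 1.3, 5.4]
width: 0.395
grasp_force: 59.3
```

Request:
servo_tool --pt "0 0 0 0 0 0 0.025" --pt "0 0 0 0 0 0 0.025"

```text
time_s: 38.05
tcp_pos: [0.4623, -0.2315, -0.0023]
tool_rot: [0.001, 0.71, 0.705, 0.0]
wrist_force: [-1.7, 1.9, 5.7]
width: 0.392
grasp_force: 59.3
```

Request:
servo_tool --pt "0 0 0 0 0 -0.02 0.025" --pt "0 0 0 0 0 -0.045 0.025" --pt "0 0 0 0.02 -0.001 -0.045 0.025" --pt "0 0 0 0.045 -0.004 0 0.025" --pt "0 0 0 0.045 -0.004 0 0.025" --pt "0 0 0 0.045 -0.004 0 0.025" --pt "0 0 0 0.045 -0.004 0 0.025" --pt "0 0 0 0.045 -0.004 0 0.025"

```text
time_s: 38.85
tcp_pos: [0.4423, 0.0157, 0.1073]
tool_rot: [0.001, 0.71, 0.704, 0.001]
wrist_force: [0.7, -0.2, -0.6]
width: 0.393
grasp_force: 59.8
```

Request:
servo_tool --pt "0 0 0 0.045 -0.003 0 0.025" --pt "0 0 0 0.045 -0.003 0 0.025" --pt "0 0 0 0.025 -0.002 0 0.025" --pt "0 0 0 0 0 0 0.025" --pt "0 0 0 0 0 0 0.025"

```text
time_s: 39.35
tcp_pos: [0.4351, 0.1294, 0.1069]
tool_rot: [0.0, 0.709, 0.705, 0.0]
wrist_force: [0.6, -0.5, -0.5]
width: 0.395
grasp_force: 59.8
```

Request:
servo_tool --pt "0 0 0 0.002 -0.002 0 0.025" --pt "0 0 0 0 0 0.02 0.025" --pt "0 0 0 0 0 0.025 0.025" --pt "0 0 0 0 0 0.015 0.025" --pt "0 0 0 0 0 0.01 0.025" --pt "0 0 0 0 0 0.004 0.025" --pt "0 0 0 0 0 0.002 0.025" --pt "0 0 0 0 0 0 0.025"

```text
time_s: 40.15
tcp_pos: [0.4334, 0.131, 0.0306]
tool_rot: [0.0, 0.71, 0.704, 0.0]
wrist_force: [-0.2, -1.0, -0.3]
width: 0.391
grasp_force: 59.8
```

Request:
servo_tool --pt "0 0 0 0 0 0.0015 0.025" --pt "0 0 0 0 0 0 0.025"

```text
time_s: 40.35
tcp_pos: [0.4337, 0.1312, 0.0296]
tool_rot: [0.001, 0.709, 0.705, 0.001]
wrist_force: [0.2, -2.1, 3.8]
width: 0.393
grasp_force: 60.4
```

Request:
servo_tool --pt "0 0 0 0 0 0 0.056" --pt "0 0 0 0 0 0 0.056" --pt "0 0 0 0 0 0 0.056" --pt "0 0 0 0 0 0 0.056" --pt "0 0 0 0 0 0 0.056" --pt "0 0 0 0 0 -0.03 0.056" --pt "0 0 0 0 0 -0.05 0.056" --pt "0 0 0 0 0 -0.04 0.056"

```text
time_s: 41.15
tcp_pos: [0.4327, 0.1312, 0.1505]
tool_rot: [-0.0, 0.71, 0.705, -0.0]
wrist_force: [0.2, -0.5, 1.0]
width: 0.654
grasp_force: 0.0
```

```bash
python3 see.py w12
```

```text
{'time_s': 41.15, 'tcp_pos': [0.4327, 0.1312, 0.1505], 'width': 0.6536}
expected top disc px [[276.9 208.9]] white frac 0.8177370030581039
blob 1223 [259.3 149.9] [0.4194 0.1773]
blob 1730 [273.3 206.4] [0.4299 0.1317]
top [[0.5609, -0.2264], [0.4428, -0.3269]]
```

Foot 3 is home. To the knob, then a full swing.

Request:
servo_tool --pt "0 0 0 0.04 -0.008 0 0.056" --pt "0 0 0 0.045 -0.008 0 0.056" --pt "0 0 0 0.043 -0.009 0 0.056" --pt "0 0 0 0 0 0 0.056" --pt "0 0 0 0 0 0.02 0.056" --pt "0 0 0 0 0 0.03 0.056" --pt "0 0 0 0 0 0.03 0.056" --pt "0 0 0 0 0 0.01 0.056"

```text
time_s: 42.05
tcp_pos: [0.4065, 0.2577, 0.0561]
tool_rot: [-0.001, 0.71, 0.705, -0.003]
wrist_force: [-0.0, -0.3, -0.4]
width: 0.654
grasp_force: 0.0
```

Request:
servo_tool --pt "0 0 0 0 0 0 0.032" --pt "0 0 0 0 0 0 0.032" --pt "0 0 0 0 0 0 0.032" --pt "0 0 0 0 0 0 0.032"

```text
time_s: 42.45
tcp_pos: [0.4099, 0.2597, 0.06]
tool_rot: [0.0, 0.71, 0.705, 0.001]
wrist_force: [0.8, -0.0, -0.1]
width: 0.373
grasp_force: 0.0
```

Request:
servo_tool --pt "0 0 0 0.017 0.0247 0 0.032" --pt "0 0 0 0.0115 0.0245 0 0.032" --pt "0 0 0 0.007 0.026 0 0.032" --pt "0 0 0 0.0024 0.027 0 0.032" --pt "0 0 0 -0.0024 0.027 0 0.032" --pt "0 0 0 -0.007 0.026 0 0.032" --pt "0 0 0 -0.0115 0.0245 0 0.032"

```text
time_s: 43.15
tcp_pos: [0.5898, 0.2758, 0.0597]
tool_rot: [-0.0, 0.709, 0.705, 0.001]
wrist_force: [-0.8, 1.8, 0.8]
width: 0.375
grasp_force: 0.4
```

Request:
servo_tool --pt "0 0 0 -0.0025 0.0045 0 0.032" --pt "0 0 0 -0.001 0.004 0 0.032" --pt "0 0 0 0 0.003 0 0.032" --pt "0 0 0 0 0 0 0.032"

```text
time_s: 43.55
tcp_pos: [0.5936, 0.2722, 0.0588]
tool_rot: [-0.004, 0.71, 0.704, -0.004]
wrist_force: [-13.8, 3.8, 8.1]
width: 0.375
grasp_force: 6.9
```

Request:
servo_tool --pt "0 0 0 0.007 -0.025 0 0.032" --pt "0 0 0 0.006 -0.0195 0 0.032" --pt "0 0 0 0.007 -0.026 0 0.032" --pt "0 0 0 0.0025 -0.027 0 0.032" --pt "0 0 0 -0.0025 -0.027 0 0.032" --pt "0 0 0 -0.007 -0.026 0 0.032" --pt "0 0 0 -0.0115 -0.0245 0 0.032" --pt "0 0 0 -0.0125 -0.02 0 0.032"

```text
time_s: 44.35
tcp_pos: [0.4058, 0.2629, 0.0601]
tool_rot: [0.001, 0.709, 0.705, 0.003]
wrist_force: [4.0, 0.8, -0.3]
width: 0.375
grasp_force: 2.2
```

Request:
servo_tool --pt "0 0 0 -0.003 -0.004 0 0.032" --pt "0 0 0 -0.001 -0.004 0 0.032" --pt "0 0 0 -0.001 -0.004 0 0.032" --pt "0 0 0 0 -0.001 0 0.032" --pt "0 0 0 0 0 0 0.032"

```text
time_s: 44.85
tcp_pos: [0.4027, 0.2599, 0.061]
tool_rot: [0.005, 0.709, 0.705, 0.009]
wrist_force: [21.5, -0.5, -14.1]
width: 0.375
grasp_force: 10.5
```

Request:
servo_tool --pt "0 0 0 0.001 0.008 0 0.036" --pt "0 0 0 0 0 0 0.05" --pt "0 0 0 0 0 -0.02 0.055" --pt "0 0 0 0 0 -0.04 0.056" --pt "0 0 0 0 0 -0.045 0.056" --pt "0 0 0 -0.045 0.005 -0.015 0.056" --pt "0 0 0 -0.045 0.005 0 0.056" --pt "0 0 0 -0.045 0.005 0 0.056"

```text
time_s: 45.65
tcp_pos: [0.4133, 0.1219, 0.1797]
tool_rot: [0.0, 0.709, 0.705, 0.0]
wrist_force: [1.0, 0.3, 0.1]
width: 0.654
grasp_force: 0.0
```

```bash
python3 see.py w13
```

```text
{'time_s': 45.65, 'tcp_pos': [0.4133, 0.1219, 0.1797], 'width': 0.6539}
expected top disc px [[299.1 189.9]] white frac 0.0
blob 150 [268.5 205.5] [0.4059 0.1158]
top [[0.561, -0.2263], [0.4429, -0.327]]
```

Request:
servo_tool --pt "0 0 0 -0.045 0.02 0 0.056" --pt "0 0 0 -0.045 0.02 0 0.056" --pt "0 0 0 -0.045 0.02 0 0.056" --pt "0 0 0 -0.045 0.02 0 0.056" --pt "0 0 0 -0.045 0.02 0 0.056" --pt "0 0 0 -0.045 0.02 0 0.056" --pt "0 0 0 -0.03 0.015 0 0.056" --pt "0 0 0 0 0 0 0.056"

```text
time_s: 46.55
tcp_pos: [0.549, -0.1813, 0.1786]
tool_rot: [0.001, 0.711, 0.704, 0.0]
wrist_force: [-0.3, 0.4, -0.2]
width: 0.654
grasp_force: 0.0
```

Request:
servo_tool --pt "0 0 0 0 0 0 0.056" --pt "0 0 0 0 0 0 0.056"

```text
time_s: 46.75
tcp_pos: [0.5458, -0.1761, 0.1783]
tool_rot: [-0.001, 0.709, 0.705, -0.0]
wrist_force: [0.9, 0.3, 0.7]
width: 0.654
grasp_force: 0.0
```

```bash
python3 lf.py
```

```text
[ 0.5458 -0.1761  0.1783] 46.75
w [[0.5613, -0.2258]]
t [[0.4426, -0.3265]]
```

Request:
servo_tool --pt "0 0 0 -0.023 0.008 0.02 0.056" --pt "0 0 0 -0.022 0.006 0.035 0.056" --pt "0 0 0 -0.004 0.0015 0.035 0.056" --pt "0 0 0 0 0 0.03 0.056" --pt "0 0 0 0 0 0.01 0.056" --pt "0 0 0 0 0 0 0.056" --pt "0 0 0 0 0 0 0.056"

```text
time_s: 47.55
tcp_pos: [0.563, -0.2269, 0.05]
tool_rot: [0.001, 0.709, 0.705, 0.0]
wrist_force: [0.5, -0.5, 0.4]
width: 0.653
grasp_force: 0.0
```

Request:
servo_tool --pt "0 0 0 0.001 -0.001 0.02 0.056" --pt "0 0 0 0 0 0.02 0.056" --pt "0 0 0 0 0 0.0125 0.056" --pt "0 0 0 0 0 0 0.056" --pt "0 0 0 0 0 0 0.025" --pt "0 0 0 0 0 0 0.025" --pt "0 0 0 0 0 0 0.025" --pt "0 0 0 0 0 0 0.025"

```text
time_s: 48.35
tcp_pos: [0.5623, -0.2267, -0.0021]
tool_rot: [0.001, 0.71, 0.705, 0.0]
wrist_force: [-0.9, 0.4, 6.4]
width: 0.394
grasp_force: 59.7
```

Request:
servo_tool --pt "0 0 0 0 0 0 0.025" --pt "0 0 0 0 0 0 0.025"

```text
time_s: 48.55
tcp_pos: [0.5623, -0.2267, -0.0021]
tool_rot: [0.001, 0.71, 0.705, 0.0]
wrist_force: [-1.5, 0.4, 6.4]
width: 0.394
grasp_force: 59.8
```

Request:
servo_tool --pt "0 0 0 0 0 -0.02 0.025" --pt "0 0 0 0 0 -0.045 0.025" --pt "0 0 0 0.02 -0.008 -0.045 0.025" --pt "0 0 0 0.045 -0.018 0 0.025" --pt "0 0 0 0.045 -0.018 0 0.025" --pt "0 0 0 0.045 -0.018 0 0.025" --pt "0 0 0 0.045 -0.018 0 0.025" --pt "0 0 0 0.045 -0.018 0 0.025"

```text
time_s: 49.35
tcp_pos: [0.4644, 0.0209, 0.107]
tool_rot: [0.001, 0.71, 0.704, 0.001]
wrist_force: [0.7, 0.6, -0.9]
width: 0.393
grasp_force: 59.8
```

Request:
servo_tool --pt "0 0 0 0.045 -0.018 0 0.025" --pt "0 0 0 0.045 -0.011 0 0.025" --pt "0 0 0 0.018 0 0 0.025" --pt "0 0 0 0 0 0 0.025" --pt "0 0 0 0 0 0 0.025"

```text
time_s: 49.85
tcp_pos: [0.437, 0.1277, 0.1067]
tool_rot: [0.0, 0.709, 0.705, 0.0]
wrist_force: [1.0, 0.2, -1.1]
width: 0.394
grasp_force: 59.8
```

Request:
servo_tool --pt "0 0 0 0.0035 -0.004 0 0.025" --pt "0 0 0 0 0 0.02 0.025" --pt "0 0 0 0 0 0.025 0.025" --pt "0 0 0 0 0 0.015 0.025" --pt "0 0 0 0 0 0.01 0.025" --pt "0 0 0 0 0 0.004 0.025" --pt "0 0 0 0 0 0.002 0.025" --pt "0 0 0 0 0 0 0.025"

```text
time_s: 50.65
tcp_pos: [0.4331, 0.1311, 0.0306]
tool_rot: [0.0, 0.71, 0.705, 0.0]
wrist_force: [1.3, -0.4, -0.2]
width: 0.392
grasp_force: 59.8
```

Request:
servo_tool --pt "0 0 0 0 0 0.0015 0.025" --pt "0 0 0 0 0 0 0.025"

```text
time_s: 50.85
tcp_pos: [0.4334, 0.1312, 0.0298]
tool_rot: [0.001, 0.709, 0.705, 0.001]
wrist_force: [-1.0, -2.6, 6.3]
width: 0.39
grasp_force: 60.7
```

Request:
servo_tool --pt "0 0 0 0 0 0 0.056" --pt "0 0 0 0 0 0 0.056" --pt "0 0 0 0 0 0 0.056" --pt "0 0 0 0 0 0 0.056" --pt "0 0 0 0 0 0 0.056" --pt "0 0 0 0 0 -0.03 0.056" --pt "0 0 0 0 0 -0.05 0.056" --pt "0 0 0 0 0 -0.04 0.056"

```text
time_s: 51.65
tcp_pos: [0.4325, 0.1312, 0.1504]
tool_rot: [-0.0, 0.71, 0.705, -0.0]
wrist_force: [0.7, 0.5, -0.2]
width: 0.654
grasp_force: 0.0
```

```bash
python3 see.py w14
```

```text
{'time_s': 51.65, 'tcp_pos': [0.4325, 0.1312, 0.1504], 'width': 0.6538}
expected top disc px [[277.3 208.9]] white frac 0.8195812807881774
blob 1185 [259.7 149.7] [0.4194 0.1775]
blob 1692 [273.6 206.6] [0.4298 0.1315]
top [[0.4428, -0.3271]]
```

Foot 4 is home. Swing again, then the last foot.

Request:
servo_tool --pt "0 0 0 0.04 -0.008 0 0.056" --pt "0 0 0 0.045 -0.008 0 0.056" --pt "0 0 0 0.043 -0.009 0 0.056" --pt "0 0 0 0 0 0 0.056" --pt "0 0 0 0 0 0.02 0.056" --pt "0 0 0 0 0 0.03 0.056" --pt "0 0 0 0 0 0.03 0.056" --pt "0 0 0 0 0 0.01 0.056"

```text
time_s: 52.55
tcp_pos: [0.4062, 0.2577, 0.056]
tool_rot: [-0.001, 0.71, 0.705, -0.003]
wrist_force: [-0.4, -0.2, -0.1]
width: 0.659
grasp_force: 0.0
```

Request:
servo_tool --pt "0 0 0 0 0 0 0.032" --pt "0 0 0 0 0 0 0.032" --pt "0 0 0 0 0 0 0.032" --pt "0 0 0 0 0 0 0.032"

```text
time_s: 52.95
tcp_pos: [0.4096, 0.2597, 0.06]
tool_rot: [0.0, 0.71, 0.705, 0.001]
wrist_force: [-0.2, 0.5, -0.2]
width: 0.377
grasp_force: 0.0
```

Request:
servo_tool --pt "0 0 0 0.017 0.0247 0 0.032" --pt "0 0 0 0.0115 0.0245 0 0.032" --pt "0 0 0 0.007 0.026 0 0.032" --pt "0 0 0 0.0024 0.027 0 0.032" --pt "0 0 0 -0.0024 0.027 0 0.032" --pt "0 0 0 -0.007 0.026 0 0.032" --pt "0 0 0 -0.0115 0.0245 0 0.032"

```text
time_s: 53.65
tcp_pos: [0.5895, 0.2758, 0.0597]
tool_rot: [-0.0, 0.709, 0.705, 0.001]
wrist_force: [-0.5, 0.5, -0.7]
width: 0.376
grasp_force: 0.4
```

Request:
servo_tool --pt "0 0 0 -0.0025 0.0045 0 0.032" --pt "0 0 0 -0.001 0.004 0 0.032" --pt "0 0 0 0 0.003 0 0.032" --pt "0 0 0 0 0 0 0.032"

```text
time_s: 54.05
tcp_pos: [0.5936, 0.2721, 0.0589]
tool_rot: [-0.004, 0.71, 0.705, -0.004]
wrist_force: [-13.4, 2.9, 7.6]
width: 0.374
grasp_force: 6.5
```

Request:
servo_tool --pt "0 0 0 0.007 -0.025 0 0.032" --pt "0 0 0 0.006 -0.0195 0 0.032" --pt "0 0 0 0.007 -0.026 0 0.032" --pt "0 0 0 0.0025 -0.027 0 0.032" --pt "0 0 0 -0.0025 -0.027 0 0.032" --pt "0 0 0 -0.007 -0.026 0 0.032" --pt "0 0 0 -0.0115 -0.0245 0 0.032" --pt "0 0 0 -0.0125 -0.02 0 0.032"

```text
time_s: 54.85
tcp_pos: [0.4053, 0.2629, 0.0601]
tool_rot: [0.001, 0.709, 0.705, 0.002]
wrist_force: [3.9, -0.1, -0.5]
width: 0.375
grasp_force: 2.3
```

Request:
servo_tool --pt "0 0 0 -0.003 -0.004 0 0.032" --pt "0 0 0 -0.001 -0.004 0 0.032" --pt "0 0 0 -0.001 -0.004 0 0.032" --pt "0 0 0 0 -0.001 0 0.032" --pt "0 0 0 0 0 0 0.032"

```text
time_s: 55.35
tcp_pos: [0.4028, 0.26, 0.0612]
tool_rot: [0.005, 0.709, 0.705, 0.009]
wrist_force: [21.0, -0.6, -13.4]
width: 0.376
grasp_force: 10.9
```

Request:
servo_tool --pt "0 0 0 0.001 0.008 0 0.036" --pt "0 0 0 0 0 0 0.05" --pt "0 0 0 0 0 -0.02 0.055" --pt "0 0 0 0 0 -0.04 0.056" --pt "0 0 0 0 0 -0.045 0.056" --pt "0 0 0 -0.045 0.005 -0.015 0.056" --pt "0 0 0 -0.045 0.005 0 0.056" --pt "0 0 0 -0.045 0.005 0 0.056"

```text
time_s: 56.15
tcp_pos: [0.413, 0.1219, 0.1797]
tool_rot: [0.0, 0.709, 0.705, 0.0]
wrist_force: [1.8, 0.0, -0.1]
width: 0.652
grasp_force: 0.0
```

```bash
python3 see.py w15
```

```text
{'time_s': 56.15, 'tcp_pos': [0.413, 0.1219, 0.1797], 'width': 0.6517}
expected top disc px [[299.4 189.9]] white frac 0.0
blob 136 [269.  205.8] [0.406  0.1155]
top [[0.443, -0.3271]]
```

Request:
servo_tool --pt "0 0 0 -0.045 0.003 0 0.056" --pt "0 0 0 -0.045 0.003 0 0.056" --pt "0 0 0 -0.045 0.003 0 0.056" --pt "0 0 0 -0.045 0.003 0 0.056" --pt "0 0 0 -0.045 0.003 0 0.056" --pt "0 0 0 -0.045 0.003 0 0.056" --pt "0 0 0 -0.045 0.003 0 0.056" --pt "0 0 0 -0.045 0.003 0 0.056"

```text
time_s: 57.05
tcp_pos: [0.4347, -0.2376, 0.1786]
tool_rot: [-0.001, 0.71, 0.705, 0.0]
wrist_force: [1.7, -0.1, -0.1]
width: 0.652
grasp_force: 0.0
```

Request:
servo_tool --pt "0 0 0 -0.04 0 0 0.056" --pt "0 0 0 0 0 0 0.056" --pt "0 0 0 0 0 0 0.056"

```text
time_s: 57.35
tcp_pos: [0.4345, -0.2765, 0.1782]
tool_rot: [-0.001, 0.71, 0.704, 0.0]
wrist_force: [-0.5, 0.4, 0.2]
width: 0.658
grasp_force: 0.0
```

```bash
python3 lf.py
```

```text
[ 0.4345 -0.2765  0.1782] 57.35
w [[0.444, -0.3255]]
t []
```

Request:
servo_tool --pt "0 0 0 -0.023 0.005 0.02 0.056" --pt "0 0 0 -0.022 0.004 0.035 0.056" --pt "0 0 0 -0.004 0.001 0.035 0.056" --pt "0 0 0 0 0 0.03 0.056" --pt "0 0 0 0 0 0.01 0.056" --pt "0 0 0 0 0 0 0.056" --pt "0 0 0 0 0 0 0.056"

```text
time_s: 58.15
tcp_pos: [0.4455, -0.326, 0.0499]
tool_rot: [0.001, 0.709, 0.705, 0.0]
wrist_force: [0.8, 0.0, 0.1]
width: 0.657
grasp_force: 0.0
```

Request:
servo_tool --pt "0 0 0 0 -0.001 0.02 0.056" --pt "0 0 0 0 0 0.02 0.056" --pt "0 0 0 0 0 0.0125 0.056" --pt "0 0 0 0 0 0 0.056" --pt "0 0 0 0 0 0 0.025" --pt "0 0 0 0 0 0 0.025" --pt "0 0 0 0 0 0 0.025" --pt "0 0 0 0 0 0 0.025"

```text
time_s: 58.95
tcp_pos: [0.4445, -0.327, -0.0023]
tool_rot: [0.001, 0.71, 0.705, 0.0]
wrist_force: [-0.6, 0.7, 6.2]
width: 0.393
grasp_force: 59.5
```

Request:
servo_tool --pt "0 0 0 0 0 0 0.025" --pt "0 0 0 0 0 0 0.025"

```text
time_s: 59.15
tcp_pos: [0.4446, -0.327, -0.0023]
tool_rot: [0.001, 0.71, 0.705, 0.0]
wrist_force: [-0.7, 0.9, 6.9]
width: 0.394
grasp_force: 59.5
```

Request:
servo_tool --pt "0 0 0 0 0 -0.02 0.025" --pt "0 0 0 0 0 -0.045 0.025" --pt "0 0 0 0.02 0 -0.045 0.025" --pt "0 0 0 0.045 -0.001 0 0.025" --pt "0 0 0 0.045 -0.001 0 0.025" --pt "0 0 0 0.045 -0.001 0 0.025" --pt "0 0 0 0.045 -0.001 0 0.025" --pt "0 0 0 0.045 -0.001 0 0.025"

```text
time_s: 59.95
tcp_pos: [0.4406, -0.0799, 0.1072]
tool_rot: [0.001, 0.71, 0.704, 0.0]
wrist_force: [1.4, 0.4, -1.1]
width: 0.394
grasp_force: 59.8
```

Request:
servo_tool --pt "0 0 0 0.045 -0.001 0 0.025" --pt "0 0 0 0.045 -0.001 0 0.025" --pt "0 0 0 0.045 -0.001 0 0.025" --pt "0 0 0 0.045 -0.001 0 0.025" --pt "0 0 0 0.025 -0.001 0 0.025" --pt "0 0 0 0 0 0 0.025" --pt "0 0 0 0 0 0 0.025"

```text
time_s: 60.65
tcp_pos: [0.437, 0.1239, 0.1068]
tool_rot: [0.0, 0.709, 0.705, 0.0]
wrist_force: [0.5, -0.0, -1.4]
width: 0.391
grasp_force: 59.8
```

Request:
servo_tool --pt "0 0 0 0.0075 -0.004 0 0.025" --pt "0 0 0 0 0 0.02 0.025" --pt "0 0 0 0 0 0.025 0.025" --pt "0 0 0 0 0 0.015 0.025" --pt "0 0 0 0 0 0.01 0.025" --pt "0 0 0 0 0 0.004 0.025" --pt "0 0 0 0 0 0.002 0.025" --pt "0 0 0 0 0 0 0.025"

```text
time_s: 61.45
tcp_pos: [0.433, 0.1307, 0.0305]
tool_rot: [0.0, 0.71, 0.705, -0.0]
wrist_force: [1.5, -3.1, -2.1]
width: 0.39
grasp_force: 59.8
```

Request:
servo_tool --pt "0 0 0 0 0 0.0015 0.025" --pt "0 0 0 0 0 0 0.025"

```text
time_s: 61.65
tcp_pos: [0.4332, 0.1308, 0.0297]
tool_rot: [0.001, 0.709, 0.705, 0.0]
wrist_force: [-2.0, -5.5, 6.3]
width: 0.396
grasp_force: 60.6
```

Request:
servo_tool --pt "0 0 0 0 0 0 0.056" --pt "0 0 0 0 0 0 0.056" --pt "0 0 0 0 0 0 0.056" --pt "0 0 0 0 0 0 0.056" --pt "0 0 0 0 0 0 0.056" --pt "0 0 0 0 0 -0.03 0.056" --pt "0 0 0 0 0 -0.05 0.056" --pt "0 0 0 0 0 -0.04 0.056"

```text
time_s: 62.45
tcp_pos: [0.4326, 0.1312, 0.1504]
tool_rot: [-0.0, 0.71, 0.705, -0.0]
wrist_force: [1.3, 1.0, 0.1]
width: 0.66
grasp_force: 0.0
```

```bash
python3 see.py w16
```

```text
{'time_s': 62.45, 'tcp_pos': [0.4326, 0.1312, 0.1504], 'width': 0.6597}
expected top disc px [[277.1 209. ]] white frac 0.8195211786372008
blob 1211 [259.3 149.9] [0.4193 0.1774]
blob 1712 [273.3 206.5] [0.4298 0.1317]
top []
```

All five are loaded. Final full swing, then back to the loose stop.

Request:
servo_tool --pt "0 0 0 0.04 -0.008 0 0.056" --pt "0 0 0 0.045 -0.008 0 0.056" --pt "0 0 0 0.043 -0.009 0 0.056" --pt "0 0 0 0 0 0 0.056" --pt "0 0 0 0 0 0.02 0.056" --pt "0 0 0 0 0 0.03 0.056" --pt "0 0 0 0 0 0.03 0.056" --pt "0 0 0 0 0 0.01 0.056"

```text
time_s: 63.35
tcp_pos: [0.4064, 0.2578, 0.0561]
tool_rot: [-0.001, 0.71, 0.705, -0.003]
wrist_force: [-0.8, 0.2, -0.5]
width: 0.655
grasp_force: 0.0
```

Request:
servo_tool --pt "0 0 0 0 0 0 0.032" --pt "0 0 0 0 0 0 0.032" --pt "0 0 0 0 0 0 0.032" --pt "0 0 0 0 0 0 0.032"

```text
time_s: 63.75
tcp_pos: [0.4098, 0.2597, 0.06]
tool_rot: [0.0, 0.71, 0.705, 0.001]
wrist_force: [0.5, -1.3, 0.1]
width: 0.374
grasp_force: 0.0
```

Request:
servo_tool --pt "0 0 0 0.017 0.0247 0 0.032" --pt "0 0 0 0.0115 0.0245 0 0.032" --pt "0 0 0 0.007 0.026 0 0.032" --pt "0 0 0 0.0024 0.027 0 0.032" --pt "0 0 0 -0.0024 0.027 0 0.032" --pt "0 0 0 -0.007 0.026 0 0.032" --pt "0 0 0 -0.0115 0.0245 0 0.032"

```text
time_s: 64.45
tcp_pos: [0.5897, 0.2758, 0.0597]
tool_rot: [-0.0, 0.709, 0.705, 0.001]
wrist_force: [-0.7, 1.2, -0.5]
width: 0.376
grasp_force: 0.4
```

Request:
servo_tool --pt "0 0 0 -0.0025 0.0045 0 0.032" --pt "0 0 0 -0.001 0.004 0 0.032" --pt "0 0 0 0 0.003 0 0.032" --pt "0 0 0 0 0 0 0.032"

```text
time_s: 64.85
tcp_pos: [0.5936, 0.2721, 0.0588]
tool_rot: [-0.004, 0.71, 0.704, -0.004]
wrist_force: [-13.4, 3.9, 8.4]
width: 0.377
grasp_force: 6.8
```

Request:
servo_tool --pt "0 0 0 0.007 -0.025 0 0.032" --pt "0 0 0 0.006 -0.0195 0 0.032" --pt "0 0 0 0.007 -0.026 0 0.032" --pt "0 0 0 0.0025 -0.027 0 0.032" --pt "0 0 0 -0.0025 -0.027 0 0.032" --pt "0 0 0 -0.007 -0.026 0 0.032" --pt "0 0 0 -0.0115 -0.0245 0 0.032" --pt "0 0 0 -0.0125 -0.02 0 0.032"

```text
time_s: 65.65
tcp_pos: [0.4057, 0.2629, 0.0601]
tool_rot: [0.001, 0.709, 0.705, 0.003]
wrist_force: [5.0, 0.4, 0.3]
width: 0.376
grasp_force: 2.2
```

Request:
servo_tool --pt "0 0 0 -0.003 -0.004 0 0.032" --pt "0 0 0 -0.001 -0.004 0 0.032" --pt "0 0 0 -0.001 -0.004 0 0.032" --pt "0 0 0 0 -0.001 0 0.032" --pt "0 0 0 0 0 0 0.032"

```text
time_s: 66.15
tcp_pos: [0.4027, 0.2599, 0.0611]
tool_rot: [0.005, 0.709, 0.705, 0.009]
wrist_force: [20.9, -1.3, -13.5]
width: 0.376
grasp_force: 10.6
```

Request:
servo_tool --pt "0 0 0 0.001 0.008 0 0.032" --pt "0 0 0 0 0.004 0 0.032" --pt "0 0 0 0 0 0 0.032"

```text
time_s: 66.45
tcp_pos: [0.4039, 0.2578, 0.059]
tool_rot: [-0.0, 0.71, 0.705, -0.0]
wrist_force: [0.3, -0.2, -0.3]
width: 0.372
grasp_force: 0.0
```

Request:
servo_tool --pt "0 0 0 0.002 0.006 0 0.032" --pt "0 0 0 0.017 0.0247 0 0.032" --pt "0 0 0 0.0115 0.0245 0 0.032" --pt "0 0 0 0.007 0.026 0 0.032" --pt "0 0 0 0.0024 0.027 0 0.032" --pt "0 0 0 -0.0024 0.027 0 0.032" --pt "0 0 0 -0.007 0.026 0 0.032" --pt "0 0 0 -0.0115 0.0245 0 0.032"

```text
time_s: 67.25
tcp_pos: [0.5898, 0.2762, 0.0584]
tool_rot: [-0.001, 0.709, 0.705, -0.0]
wrist_force: [-0.9, 0.1, -0.5]
width: 0.377
grasp_force: 0.4
```

Request:
servo_tool --pt "0 0 0 -0.0025 0.0045 0 0.032" --pt "0 0 0 -0.001 0.004 0 0.032" --pt "0 0 0 0 0.003 0 0.032" --pt "0 0 0 0 0 0 0.032"

```text
time_s: 67.65
tcp_pos: [0.5935, 0.2727, 0.0576]
tool_rot: [-0.005, 0.71, 0.704, -0.005]
wrist_force: [-14.4, 3.8, 7.5]
width: 0.373
grasp_force: 7.2
```

Request:
servo_tool --pt "0 0 0 0 -0.007 0 0.034" --pt "0 0 0 0 0 0 0.05" --pt "0 0 0 0 0 0 0.056" --pt "0 0 0 0 0 -0.02 0.056" --pt "0 0 0 0 0 -0.04 0.056" --pt "0 0 0 0 0 -0.045 0.056" --pt "0 0 0 -0.03 -0.02 -0.03 0.056" --pt "0 0 0 -0.045 -0.03 0 0.056"

```text
time_s: 68.45
tcp_pos: [0.5514, 0.2022, 0.1992]
tool_rot: [0.003, 0.709, 0.705, 0.005]
wrist_force: [1.6, -1.1, -0.3]
width: 0.656
grasp_force: 0.0
```

Request:
servo_tool --pt "0 0 0 -0.045 -0.03 0 0.056" --pt "0 0 0 -0.045 -0.03 0 0.056" --pt "0 0 0 -0.045 -0.02 0 0.056" --pt "0 0 0 0 0 0 0.056" --pt "0 0 0 0 0 0 0.056"

```text
time_s: 68.95
tcp_pos: [0.4702, 0.0723, 0.1944]
tool_rot: [0.0, 0.711, 0.704, 0.001]
wrist_force: [0.1, -0.1, -0.3]
width: 0.654
grasp_force: 0.0
```

```bash
python3 see.py w17; python3 -c "
from k import *
print(*knob(),sep='\n')
im=cv2.imread('pics/w17.png');t=robot.snapshot('top')[150:310,140:440,::-1]
o=np.zeros((600,560,3),np.uint8);o[:330]=im[:330];o[340:600,:487]=cv2.resize(t,(487,260));cv2.imwrite('pics/f.png',o)"
```

```text
{'time_s': 68.95, 'tcp_pos': [0.4702, 0.0723, 0.1944], 'width': 0.6542}
expected top disc px [[234.1 133.1]] white frac 0.0
top []
('top', np.int32(81), [0.586, 0.268], 'ang', np.float64(57.4), 'lever', np.float64(-0.022))
('wrist', np.int32(149), [0.576, 0.253], 'ang', np.float64(57.4), 'lever', np.float64(-0.022))
```

View pics/f.png

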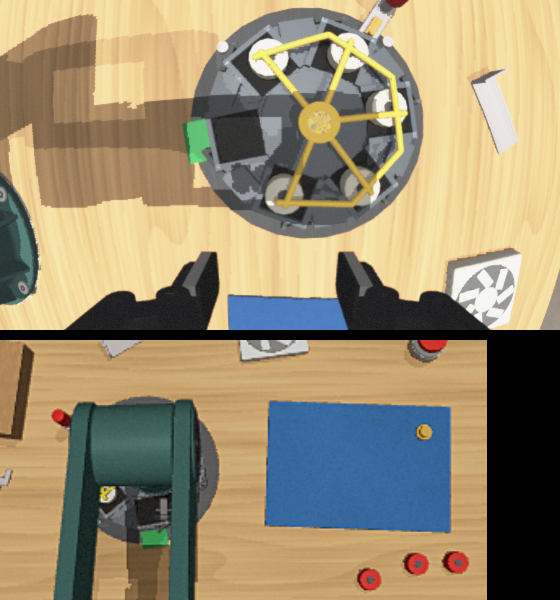

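The picture shows all five feet upright in pockets: (268,57), (350,50), (388,108), (362,187) and (285,193). The empty pocket stands in the window at (236,137), the lever rests at its loose stop, and only the brass nut is left on the mat. Handing in.

```bash
python3 -c "
from station import robot
print(robot.job_done())"
```

```text
the job is handed in; nothing more can be done
None
```

The lever was tested both ways first, all five feet are loaded upright and home, an empty pocket stands in the window, the lever is at its loose stop and released, and the job is handed in at about 69 s. The fingertips once pressed on a standing foot with 64 N while I found their height; the 40 N limit is stated for the arm and gripper body, so I don't expect it to count.

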